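# Change the batch in the yoghurt warmer

### The job

Change the batch in the yoghurt warmer: first slide its orange switch fully off with a fingertip, then stand each finished pot (blue lid) on a coaster of its own and seat every fresh pot (orange lid) upright and fully home in a cup of the warmer. Only when all the pots are in place slide the switch fully on again; never touch a pot while the switch is on, and leave the other things on the worktop where they are.

Things in the scene. Friction and masses are not known exactly. Their poses are not given: they have to be found in the camera images.
- warmer: yoghurt warmer, fixed: sage-green appliance 150 mm (x) by 360 mm (y). Origin: centre of its footprint at worktop level; at yaw 0 x points away from the robot, y left. The +y part is a deck 27 mm high with a row of three aluminium ring cups along y (rims 45 mm above the worktop); the -y end (y -185 to -89 mm) is a console 45 mm high with the switch slot along x, centred at x 0, y -137 mm
- switch (a joint): slide switch, an orange tab in the console's slot: 0 = fully off (towards the warmer's -x, nearer the robot), 0.030 m = fully on (towards +x). Tab 8 mm thick along the slot, 28 mm wide, top flush with the console: dip a fingertip into the slot and push the tab's side. It stays where left; friction about 1.5 N, hard stop at each end
- switch_tab (a point): centre of the top of the switch tab, 45 mm above the worktop; its x points along the slot towards on. Slot: 32 mm wide, 108 mm long, 8 mm deep; floor green in the on half, black in the off half. With the tab at one end of its travel, 35 mm of slot is free behind it and 65 mm ahead
- cup_1 (a point): centre of the flat floor of ring cup 1, 27 mm above the worktop, z up; concave cup 53 mm wide at the floor, 72 mm at its rim 18 mm higher; it fits the pots' bulging base with about 1 mm to spare, so a pot let down within about 5 mm of centre slides home. Outside diameter 81 mm; neighbouring cups 86 mm apart
- cup_2 (a point): centre of the flat floor of ring cup 2, 27 mm above the worktop, z up; concave cup 53 mm wide at the floor, 72 mm at its rim 18 mm higher; it fits the pots' bulging base with about 1 mm to spare, so a pot let down within about 5 mm of centre slides home. Outside diameter 81 mm; neighbouring cups 86 mm apart
- cup_3 (a point): centre of the flat floor of ring cup 3, 27 mm above the worktop, z up; concave cup 53 mm wide at the floor, 72 mm at its rim 18 mm higher; it fits the pots' bulging base with about 1 mm to spare, so a pot let down within about 5 mm of centre slides home. Outside diameter 81 mm; neighbouring cups 86 mm apart
- fresh_pot_1: fresh pot (may be absent): a white round pot with an ORANGE lid, standing on the worktop at the start; flat base 50 mm wide, bulging convexly to 67 mm at 19 mm up; 68 mm above; lid (fixed on) 69 mm wide, 40 to 48 mm up; round knob 30 mm in diameter, 48 to 70 mm up. Rigid, about 0.25 kg. Origin: centre of the underside; z up through the knob
- fresh_pot_2: fresh pot (may be absent): a white round pot with an ORANGE lid, standing on the worktop at the start; flat base 50 mm wide, bulging convexly to 67 mm at 19 mm up; 68 mm above; lid (fixed on) 69 mm wide, 40 to 48 mm up; round knob 30 mm in diameter, 48 to 70 mm up. Rigid, about 0.25 kg. Origin: centre of the underside; z up through the knob
- fresh_pot_3: fresh pot (may be absent): a white round pot with an ORANGE lid, standing on the worktop at the start; flat base 50 mm wide, bulging convexly to 67 mm at 19 mm up; 68 mm above; lid (fixed on) 69 mm wide, 40 to 48 mm up; round knob 30 mm in diameter, 48 to 70 mm up. Rigid, about 0.25 kg. Origin: centre of the underside; z up through the knob
- done_pot_1: finished pot (may be absent): a white round pot with a BLUE lid, seated in a ring cup of the warmer at the start; flat base 50 mm wide, bulging convexly to 67 mm at 19 mm up; 68 mm above; lid (fixed on) 69 mm wide, 40 to 48 mm up; round knob 30 mm in diameter, 48 to 70 mm up. Rigid, about 0.25 kg. Origin: centre of the underside; z up through the knob
- done_pot_2: finished pot (may be absent): a white round pot with a BLUE lid, seated in a ring cup of the warmer at the start; flat base 50 mm wide, bulging convexly to 67 mm at 19 mm up; 68 mm above; lid (fixed on) 69 mm wide, 40 to 48 mm up; round knob 30 mm in diameter, 48 to 70 mm up. Rigid, about 0.25 kg. Origin: centre of the underside; z up through the knob
- done_pot_3: finished pot (may be absent): a white round pot with a BLUE lid, seated in a ring cup of the warmer at the start; flat base 50 mm wide, bulging convexly to 67 mm at 19 mm up; 68 mm above; lid (fixed on) 69 mm wide, 40 to 48 mm up; round knob 30 mm in diameter, 48 to 70 mm up. Rigid, about 0.25 kg. Origin: centre of the underside; z up through the knob
- coaster_1: round cork coaster, 97 mm across, 8 mm thick, stuck to the worktop. Origin: centre of its underside
- coaster_2: round cork coaster, 97 mm across, 8 mm thick, stuck to the worktop. Origin: centre of its underside
- coaster_3: round cork coaster, 97 mm across, 8 mm thick, stuck to the worktop. Origin: centre of its underside
- pepper_mill: bystander: small shaker of glass and grey plastic, 44 mm across, 90 mm tall; origin at the centre of its underside
- preserve_jar: bystander: small glass jar with a yellow lid, 59 mm across, 75 mm tall; origin at the centre of its underside
Mind the look-alikes: they are no part of the job. Leave any green or pink look-alike of the done_pot_3 alone.

How it is judged (in metres and radians):
On the way, in this order (a step that is already met when the one before it is completed fails the run):
1. the switch is fully off (value of joint switch below 0.004 m), for 0.2 s.
2. with the switch off, every fresh pot is seated in a cup and every finished pot stands on a coaster (value of joint switch below 0.004 m and ((horizontal distance between fresh_pot_1 and cup_1 below 0.006 m and z of fresh_pot_1 in the frame of cup_1 below 0.005 m and angle between fresh_pot_1's own z axis and vertical below 0.1 rad) or (horizontal distance between fresh_pot_1 and cup_2 below 0.006 m and z of fresh_pot_1 in the frame of cup_2 below 0.005 m and angle between fresh_pot_1's own z axis and vertical below 0.1 rad) or (horizontal distance between fresh_pot_1 and cup_3 below 0.006 m and z of fresh_pot_1 in the frame of cup_3 below 0.005 m and angle between fresh_pot_1's own z axis and vertical below 0.1 rad)) and ((horizontal distance between fresh_pot_2 and cup_1 below 0.006 m and z of fresh_pot_2 in the frame of cup_1 below 0.005 m and angle between fresh_pot_2's own z axis and vertical below 0.1 rad) or (horizontal distance between fresh_pot_2 and cup_2 below 0.006 m and z of fresh_pot_2 in the frame of cup_2 below 0.005 m and angle between fresh_pot_2's own z axis and vertical below 0.1 rad) or (horizontal distance between fresh_pot_2 and cup_3 below 0.006 m and z of fresh_pot_2 in the frame of cup_3 below 0.005 m and angle between fresh_pot_2's own z axis and vertical below 0.1 rad)) and ((horizontal distance between fresh_pot_3 and cup_1 below 0.006 m and z of fresh_pot_3 in the frame of cup_1 below 0.005 m and angle between fresh_pot_3's own z axis and vertical below 0.1 rad) or (horizontal distance between fresh_pot_3 and cup_2 below 0.006 m and z of fresh_pot_3 in the frame of cup_2 below 0.005 m and angle between fresh_pot_3's own z axis and vertical below 0.1 rad) or (horizontal distance between fresh_pot_3 and cup_3 below 0.006 m and z of fresh_pot_3 in the frame of cup_3 below 0.005 m and angle between fresh_pot_3's own z axis and vertical below 0.1 rad)) and (horizontal distance between done_pot_1 and coaster_1 below 0.028 m or horizontal distance between done_pot_1 and coaster_2 below 0.028 m or horizontal distance between done_pot_1 and coaster_3 below 0.028 m) and height (world z) of each of done_pot_1, done_pot_2, done_pot_3 below 0.015 m and angle between each of done_pot_1, done_pot_2, done_pot_3's own z axis and vertical below 0.1 rad and (horizontal distance between done_pot_2 and coaster_1 below 0.028 m or horizontal distance between done_pot_2 and coaster_2 below 0.028 m or horizontal distance between done_pot_2 and coaster_3 below 0.028 m) and (horizontal distance between done_pot_3 and coaster_1 below 0.028 m or horizontal distance between done_pot_3 and coaster_2 below 0.028 m or horizontal distance between done_pot_3 and coaster_3 below 0.028 m) and linear speed of each of fresh_pot_1, fresh_pot_2, fresh_pot_3, done_pot_1, done_pot_2, done_pot_3 below 0.02 m/s), for 0.2 s.
3. the switch is fully on (value of joint switch above 0.026 m), for 0.2 s.
At the end, for the whole second after the job is handed in: the switch is within 4 mm of fully on (joint above 0.026 m); every fresh pot present stands upright (within 0.1 rad) in one of the cups, within 6 mm of its centre and less than 5 mm above its floor; every finished pot present stands upright on a coaster, within 28 mm of its centre; all at rest (value of joint switch above 0.026 m and ((horizontal distance between fresh_pot_1 and cup_1 below 0.006 m and z of fresh_pot_1 in the frame of cup_1 below 0.005 m and angle between fresh_pot_1's own z axis and vertical below 0.1 rad) or (horizontal distance between fresh_pot_1 and cup_2 below 0.006 m and z of fresh_pot_1 in the frame of cup_2 below 0.005 m and angle between fresh_pot_1's own z axis and vertical below 0.1 rad) or (horizontal distance between fresh_pot_1 and cup_3 below 0.006 m and z of fresh_pot_1 in the frame of cup_3 below 0.005 m and angle between fresh_pot_1's own z axis and vertical below 0.1 rad)) and ((horizontal distance between fresh_pot_2 and cup_1 below 0.006 m and z of fresh_pot_2 in the frame of cup_1 below 0.005 m and angle between fresh_pot_2's own z axis and vertical below 0.1 rad) or (horizontal distance between fresh_pot_2 and cup_2 below 0.006 m and z of fresh_pot_2 in the frame of cup_2 below 0.005 m and angle between fresh_pot_2's own z axis and vertical below 0.1 rad) or (horizontal distance between fresh_pot_2 and cup_3 below 0.006 m and z of fresh_pot_2 in the frame of cup_3 below 0.005 m and angle between fresh_pot_2's own z axis and vertical below 0.1 rad)) and ((horizontal distance between fresh_pot_3 and cup_1 below 0.006 m and z of fresh_pot_3 in the frame of cup_1 below 0.005 m and angle between fresh_pot_3's own z axis and vertical below 0.1 rad) or (horizontal distance between fresh_pot_3 and cup_2 below 0.006 m and z of fresh_pot_3 in the frame of cup_2 below 0.005 m and angle between fresh_pot_3's own z axis and vertical below 0.1 rad) or (horizontal distance between fresh_pot_3 and cup_3 below 0.006 m and z of fresh_pot_3 in the frame of cup_3 below 0.005 m and angle between fresh_pot_3's own z axis and vertical below 0.1 rad)) and (horizontal distance between done_pot_1 and coaster_1 below 0.028 m or horizontal distance between done_pot_1 and coaster_2 below 0.028 m or horizontal distance between done_pot_1 and coaster_3 below 0.028 m) and height (world z) of each of done_pot_1, done_pot_2, done_pot_3 below 0.015 m and angle between each of done_pot_1, done_pot_2, done_pot_3's own z axis and vertical below 0.1 rad and (horizontal distance between done_pot_2 and coaster_1 below 0.028 m or horizontal distance between done_pot_2 and coaster_2 below 0.028 m or horizontal distance between done_pot_2 and coaster_3 below 0.028 m) and (horizontal distance between done_pot_3 and coaster_1 below 0.028 m or horizontal distance between done_pot_3 and coaster_2 below 0.028 m or horizontal distance between done_pot_3 and coaster_3 below 0.028 m) and linear speed of each of fresh_pot_1, fresh_pot_2, fresh_pot_3, done_pot_1, done_pot_2, done_pot_3 below 0.02 m/s); the robot touches nothing.
It fails at once if a pot is touched with the fingers while the switch is on (more than a third of its travel) (value of joint switch above 0.01 m and (contact force between the fingers and fresh_pot_1 above 0.5 N or contact force between the fingers and fresh_pot_2 above 0.5 N or contact force between the fingers and fresh_pot_3 above 0.5 N or contact force between the fingers and done_pot_1 above 0.5 N or contact force between the fingers and done_pot_2 above 0.5 N or contact force between the fingers and done_pot_3 above 0.5 N)).
It fails at once if a bystander (shaker, glass jar) is moved by more than 30 mm (distance of any of pepper_mill, preserve_jar from where it was at the start of the episode above 0.03 m).
Of fresh_pot_1, fresh_pot_2, fresh_pot_3 only 2 to 3 are there at a start; the rules pass over those that are not, and their reading is None.
Of done_pot_1, done_pot_2, done_pot_3 only 2 to 3 are there at a start; the rules pass over those that are not, and their reading is None.
At some moment in a run one of fresh_pot_1, fresh_pot_2, fresh_pot_3 may be knocked a few centimetres aside while the robot is not near it.
It also fails if it takes over 210 s, if anything falls off the work surface, if the arm or the gripper's body presses on something with over 40 N, if the wrist force passes 120 N, or if a joint passes its speed limit or range.

### The arm

A 7-joint arm with a two-finger parallel gripper is mounted at the origin on a cart in front of the work surface, level with it; the furniture and walls round the work are solid. World frame = base frame: x ahead of the robot, y to its left, z up, the work surface at z = 0. Lengths are in mm, angles in rad, forces in N, time in s.
With the tool pointing down it reaches from about 400 to 875 mm from the base axis. Payload 19.3 kg.
Tool frame: the origin (TCP) lies midway between the tips of the shut fingers; the grasp point (between the pads) lies 19 mm behind it; z points along the fingers, y is the direction in which the jaws open and shut (so a half turn about z gives the same grasp; the last joint's range is limited). The gripper opens to 85 mm and grips with 20 to 120 N. Pads are 22 mm wide; open, the fingers measure 114 mm over their backs; the gripper's body (76 mm by 85 mm) begins 54 mm behind the grasp point. The pads swing forward as they close: fully open they stand 13 mm farther back than shut.
Start: joints at [-1.325, 0.521, -0.036, 1.599, 0.021, 1.021, -0.113], TCP at [194.129, 594.078, 231.291] pointing down, gripper open.
Joint ranges: [-2.91, 2.91], [-0.3, 2.13], [-1.5, 1.42], [0.17, 2.43], [-1.26, 4.41], [0.16, 1.93], [-2.52, 2.52]. Speed limits (rad/s): [1.89, 1.89, 2.39, 2.39, 3.01, 3.01, 3.01].

### API

Orientations are given as a unit quaternion [w, x, y, z].
In Python, from bench import monitor, optics, close_job gives the robot as it stands. The module is installed in compiled form; this text tells all that it offers.
- The arm moves only by the shell command python3 -m crank 'ROWS' [OPENING] [FORCE]. ROWS is JSON, a list of rows, each an object with "delta_pos": the shift along the tool's x, y, z in mm, a list of three; "rotation": the turn, a rotation vector about the tool's x, y, z in degrees, a list of three. A call has 1 to 5 rows; each row shifts and turns the pose as measured when the row begins, along the tool's axes as they then stand; what a row does not reach is not made up. A row lasts 1/8 s, in which the tool goes at most 62.5 mm and 10.7 degrees, less where a joint would pass 70% of its speed; a pose out of reach is approached as far as the arm can. A call with a gripper value outside its range is refused whole. OPENING is the closure, from -1 (fully open) to 1 (shut), set as the call begins (- or left out, the last holds). The fingers move at their own pace and stop on an object; FORCE is the grip in N (left out, the last holds). Time passes only in rows, so rows that do not move let the fingers close. It gives the time, the measured TCP pose, the force and the opening at its end, in the units of the state.
- monitor.read_state(): the state, without advancing time (a new reading comes with each control period).
- optics.grab_frame(name): name is "scene" or "top"; returns a dict with "image" (384x512x3 uint8, red, green, blue), "z_map" (384x512 float32, mm along the optical axis (not along the pixel's ray), 0 where there is no reading), "vfov" (degrees; the focal length in pixels is half the picture's height over the tangent of half this angle, whatever the lens; pixels are square), "cx", "cy" (the principal point, pixels), "D" ([k1, k2, p1, p2, k3] as OpenCV has them; the pictures are not rectified), "extrinsics" (4x4, takes a point from world to camera coordinates). Camera axes: x right, y up, looking along -z (the intrinsics and any distortion apply to the point x, -y, -z); pixel columns grow to the right and rows downward; lengths in mm; the calibration is good to about 2 mm. A picture is of the moment at which its call begins.
- close_job(): hands the job in, once; it reports no verdict.
The state is a dict: "t": time; "qpos": joint angles; "dq": joint speeds; "tau": joint torques, N m; "eef_pos": TCP position; "eef_rot": TCP orientation; "contact_force": force on the tool from outside, world axes, zero at the start; "wrist_torque": the same for the moment, N m; "finger_gap": finger opening in mm.
Only numpy, scipy, OpenCV 4.12 (cv2) and the standard library are available. Lean on these libraries where they do the work, as an engineer would, in place of code of your own. Each camera call takes 0.05 s, during which the arm holds its last target. There are 200 camera calls.

## Working session

There is one attempt and no reset: what is moved stays moved. The work goes in short steps, Python scripts to look and compute and a shell command to move; the robot and the scene stay as the last step left them, time stands still between calls to the robot, and variables do not carry over. Pictures are saved under pics/ and viewed, about 12 in all and at most 16, crops included, and the job is handed in when it is done.

```bash
mkdir -p pics
cat > h.py <<'E'
import numpy as np, cv2
from bench import monitor, optics
def grab(n):
    f=optics.grab_frame(n); h=f["image"].shape[0]; F=h/2/np.tan(np.radians(f["vfov"])/2)
    f["K"]=np.array([[F,0,f["cx"]],[0,F,f["cy"]],[0,0,1.]]); f["D"]=np.array(f["D"],float); f["E"]=np.array(f["extrinsics"]); return f
def save(f,p,box=None,s=1):
    im=f["image"][:,:,::-1]
    if box: im=im[box[1]:box[3],box[0]:box[2]]
    cv2.imwrite(p,cv2.resize(im,None,fx=s,fy=s,interpolation=cv2.INTER_CUBIC))
def ray(f,u,v):
    x,y=cv2.undistortPoints(np.array([[[u,v]]],float),f["K"],f["D"])[0,0]
    R=f["E"][:3,:3]; t=f["E"][:3,3]; return -R.T@t, R.T@np.array([x,-y,-1.])
def onz(f,u,v,z):
    o,d=ray(f,u,v); return o+d*(z-o[2])/d[2]
def bydepth(f,u,v):
    o,d=ray(f,u,v); return o+d*f["z_map"][int(v),int(u)]
def cloud(f):
    h,w=f["z_map"].shape; vv,uu=np.mgrid[:h,:w]
    p=cv2.undistortPoints(np.stack([uu,vv],-1).reshape(-1,1,2).astype(float),f["K"],f["D"])[:,0]
    z=f["z_map"].reshape(-1); c=np.c_[p[:,0]*z,-p[:,1]*z,-z]; R=f["E"][:3,:3]; t=f["E"][:3,3]
    return ((c-t)@R).reshape(h,w,3)
def st():
    s=monitor.read_state(); print({k:np.round(s[k],3).tolist() for k in("t","qpos","eef_pos","eef_rot","contact_force","finger_gap")})
    return s
E
python3 - <<'E'
from h import *
s=st()
for n in("scene","top"):
    f=grab(n); save(f,f"pics/{n}0.png",s=1.56); print(n,f["K"][0,0],f["D"],(-f["E"][:3,:3].T@f["E"][:3,3]).round())
E
```

```text
{'t': 0.0, 'qpos': [-1.325, 0.522, -0.036, 1.6, 0.021, 1.021, -0.113], 'eef_pos': [194.028, 593.774, 230.738], 'eef_rot': [-0.0, 0.157, 0.988, -0.001], 'contact_force': [-0.529, -0.699, 0.086], 'finger_gap': 85.427}
scene 419.7835346225534 [-0.02531259  0.          0.          0.          0.        ] [ -69. 1235.  648.]
top 457.23448661992063 [-0.15888484  0.          0.          0.          0.        ] [ 294.  -20. 1442.]
```

View pics/top0.png

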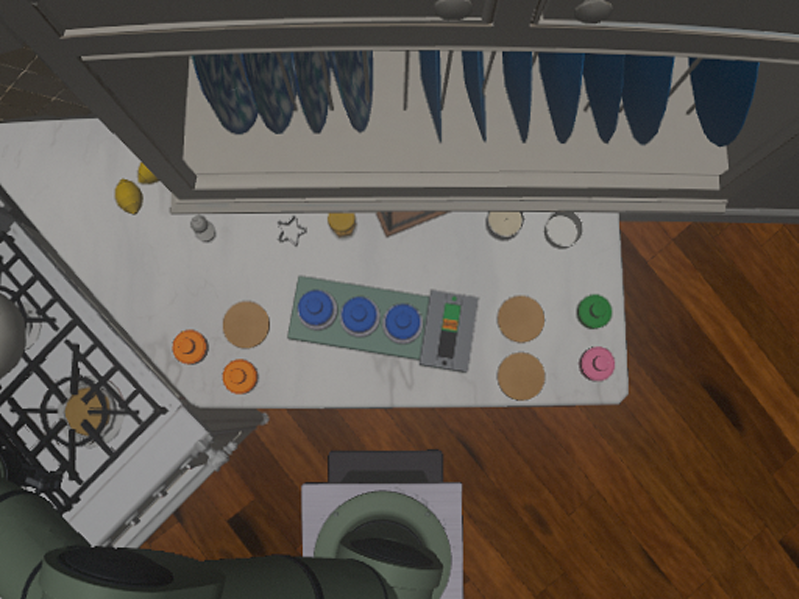

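View pics/scene0.png

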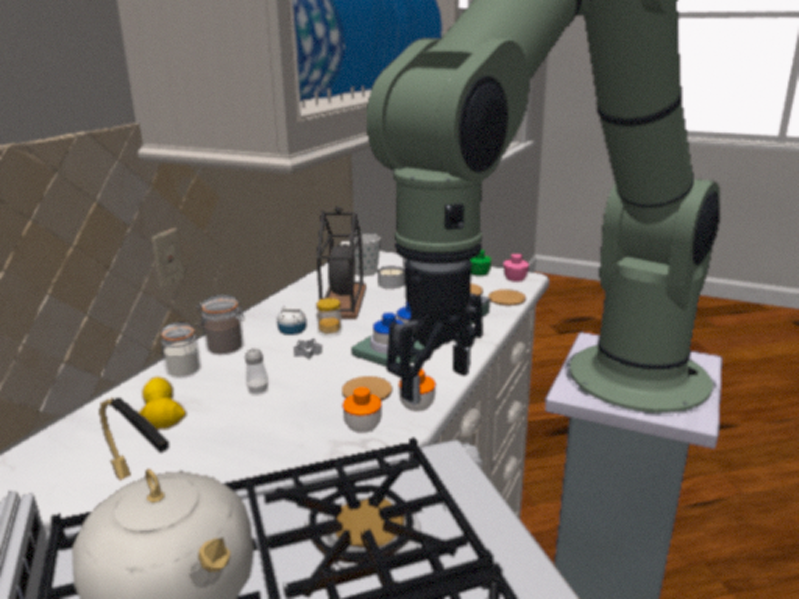

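The top view shows three blue-lidded pots in the warmer and two fresh orange ones at about (190,347) and (240,376) in the 1.56× picture. The coasters are at (246,324), (521,318) and (521,376), and the switch tab is at (451,324). Next I'll measure these.

```bash
cat > meas.py <<'E'
from h import *
def pots(f,v=True):
    C=cloud(f); hsv=cv2.cvtColor(f["image"],cv2.COLOR_RGB2HSV); H,S,V=[hsv[...,i].astype(int) for i in range(3)]
    out={}
    for nm,m in(("orange",(H<18)&(H>5)&(S>180)&(V>120)),("blue",(H>105)&(H<130)&(S>150))):
        m=m&(C[...,2]>25)&(C[...,2]<320)&(C[...,0]>350)&(C[...,0]<800)
        n,l,stt,ce=cv2.connectedComponentsWithStats(m.astype(np.uint8))
        for i in range(1,n):
            if stt[i,4]<60: continue
            P=C[l==i]; zt=np.percentile(P[:,2],97); k=P[P[:,2]>zt-8]; 
            lid=P[(P[:,2]<zt-15)&(P[:,2]>zt-32)]
            r=cv2.minEnclosingCircle(k[:,:2].astype(np.float32)); r2=cv2.minEnclosingCircle(P[:,:2].astype(np.float32))
            if v: print(nm,ce[i].round(1),stt[i,4],"ztop",zt.round(1),"knob",k[:,:2].mean(0).round(1),np.round(r[0],1),round(r[1],1),"all",np.round(r2[0],1),round(r2[1],1))
            out.setdefault(nm,[]).append(np.r_[k[:,:2].mean(0),zt])
    return out,C
E
python3 - <<'E'
from meas import *
f=grab("top"); o,C=pots(f)
hsv=cv2.cvtColor(f["image"],cv2.COLOR_RGB2HSV)
for u,v in((246,324),(521,318),(521,376)):
    u=int(u/1.56);v=int(v/1.56); c=hsv[v,u].astype(int)
    m=(np.abs(hsv[...,0].astype(int)-c[0])<6)&(np.abs(hsv[...,1].astype(int)-c[1])<45)
    m&=(np.hypot(np.mgrid[:384,:512][1]-u,np.mgrid[:384,:512][0]-v)<24)
    P=C[m]; r=cv2.minEnclosingCircle(P[:,:2].astype(np.float32)); print("coaster",m.sum(),P.mean(0).round(1),np.round(r,1) if 0 else r)
# warmer: console corners and deck
for u,v in((431,290),(478,297),(467,371),(420,364),(299,277),(289,337)): print("corner",onz(f,u/1.56,v/1.56,45 if u>400 else 27).round(1))
save(f,"pics/con.png",(260,175,315,245),8)
for u,v in((202,230),(341,222),(595,311),(597,364)): print("by",bydepth(f,u/1.56,v/1.56).round(0))
for v in(200,160,130): print("cab",bydepth(f,400/1.56,v/1.56).round(0))
E
```

```text
orange [120.8 222.1] 303 ztop 73.7 knob [421.6 381.5] [421.9 381.6] 14.3 all [420.7 380.9] 33.5
orange [152.9 238.2] 228 ztop 73.4 knob [363.  278.3] [362.7 278.5] 14.1 all [362.4 278. ] 32.5
blue [202.4 196.6] 205 ztop 100.1 knob [495.3 126.7] [495.8 124.8] 13.9 all [493.1 126.3] 31.8
blue [229.5 201.1] 301 ztop 100.0 knob [480.8  41.3] [481.5  40.7] 13.9 all [479.8  41.9] 31.7
blue [257.6 205.7] 307 ztop 100.9 knob [467.1 -43.7] [467.2 -44.9] 14.2 all [465. -43.] 31.6
coaster 692 [467.9 274.4  11.3] ((391.3369140625, 149.21395874023438), 195.21542358398438)
coaster 691 [ 475.2 -284.1   15.2] ((400.04248046875, -171.92648315429688), 184.792724609375)
coaster 779 [ 355.7 -291.3  -42.2] ((295.6824951171875, -266.3858947753906), 246.1219940185547)
corner [ 530.2 -101.5   45. ]
corner [ 515.4 -194.9   45. ]
corner [ 368.7 -169.7   45. ]
corner [383.4 -77.7  45. ]
corner [562.  163.7  27. ]
corner [440.4 182.4  27. ]
by [647. 350.  87.]
by [662.  76.  77.]
by [ 481. -422.   74.]
by [ 377. -423.   69.]
cab [595. -36. 447.]
cab [637. -35. 499.]
cab [681. -36. 499.]
```

View pics/con.png

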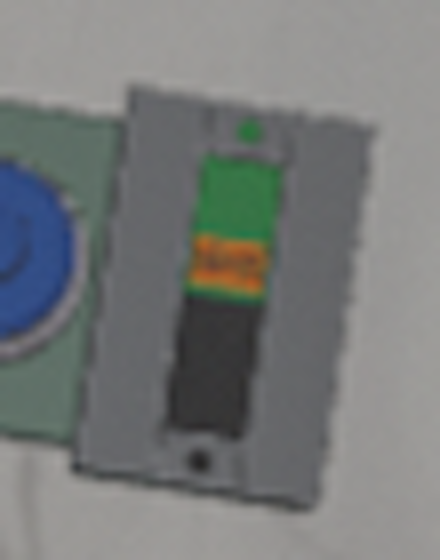

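The crop shows the orange tab at about (229,263). Green floor runs from 155 to 236 above it and black floor below, so the switch is on. The slot corners are at about (205,155), (283,162), (243,440) and (168,430). I'll compute the slot and coasters and write a move planner.

```bash
cat > plan.py <<'E'
# work out tool-axis rows towards a world target (x,y,z, yaw of tool y axis); prints numbers only
import sys; from h import *; from scipy.spatial.transform import Rotation as R
from math import *
s=monitor.read_state(); q=np.array(s["eef_rot"]); r=R.from_quat(q[[1,2,3,0]]); M=r.as_matrix(); p=np.array(s["eef_pos"])
yaw=degrees(atan2(M[1,1],M[0,1]))
print("pos",p.round(1),"yaw",round(yaw,1),"tilt",round(degrees(acos(-M[2,2])),2),"F",np.round(s["contact_force"],1),"gap",round(s["finger_gap"],1),"t",round(s["t"],1),"q7",np.round(s["qpos"][6],2))
if len(sys.argv)>3:
    g=np.array([float(a) for a in sys.argv[1:4]]); gy=float(sys.argv[4]) if len(sys.argv)>4 else yaw
    dy=(gy-yaw+90)%180-90; step=float(sys.argv[5]) if len(sys.argv)>5 else 55
    Rt=R.from_euler("z",radians(yaw+dy))*R.from_matrix(np.array([[0,1,0],[1,0,0],[0,0,-1.]]))
    # polar path
    a0,a1=atan2(p[1],p[0]),atan2(g[1],g[0]); da=a1-a0; r0,r1=np.hypot(*p[:2]),np.hypot(*g[:2])
    n=max(1,ceil(abs(dy)/10),ceil(np.hypot(max(r0,r1)*da,np.hypot(r1-r0,g[2]-p[2]))/step))
    rv=(r.inv()*Rt).as_rotvec()
    cur,cp=r,p
    for i in range(1,n+1):
        k=i/n; a=a0+da*k; rr=r0+(r1-r0)*k; np_=np.array([rr*cos(a),rr*sin(a),p[2]+(g[2]-p[2])*k])
        d=cur.inv().apply(np_-cp); print('{"delta_pos":[%d,%d,%d],"rotation":[%.1f,%.1f,%.1f]}'%(*d.round(),*np.degrees(rv/n)), end=",\n")
        cur=cur*R.from_rotvec(rv/n); cp=np_
E
python3 - <<'E'
from meas import *
f=grab("top")
q=[onz(f,260+u/8,175+v/8,45) for u,v in((205,155),(283,162),(243,440),(168,430))]
print(np.round(q,1),"slot c",np.mean(q,0).round(1)); print("tab",onz(f,260+229/8,175+263/8,45).round(1))
for u,v in((246,324),(521,318),(521,376)): print("coaster",onz(f,u/1.56,v/1.56,8).round(1))
E
python3 plan.py 476 -144 160 -9.4
```

```text
[[ 503.4 -130.    45. ]
 [ 500.4 -160.2   45. ]
 [ 393.  -142.6   45. ]
 [ 397.1 -113.9   45. ]] slot c [ 448.5 -136.7   45. ]
tab [ 461.3 -138.5   45. ]
coaster [469.4 273.6   8. ]
coaster [ 477.3 -286.7    8. ]
coaster [ 359.2 -283.     8. ]
pos [194.  593.9 231. ] yaw 71.9 tilt 0.04 F [-0.4 -0.   0.8] gap 85.5 t 0.2 q7 -0.11
{"delta_pos":[-53,-9,4],"rotation":[-0.0,0.0,4.5]},
{"delta_pos":[-52,-10,4],"rotation":[-0.0,0.0,4.5]},
{"delta_pos":[-52,-10,4],"rotation":[-0.0,0.0,4.5]},
{"delta_pos":[-51,-10,4],"rotation":[-0.0,0.0,4.5]},
{"delta_pos":[-50,-11,4],"rotation":[-0.0,0.0,4.5]},
{"delta_pos":[-50,-11,4],"rotation":[-0.0,0.0,4.5]},
{"delta_pos":[-49,-11,4],"rotation":[-0.0,0.0,4.5]},
{"delta_pos":[-48,-12,4],"rotation":[-0.0,0.0,4.5]},
{"delta_pos":[-48,-12,4],"rotation":[-0.0,0.0,4.5]},
{"delta_pos":[-47,-12,4],"rotation":[-0.0,0.0,4.5]},
{"delta_pos":[-46,-12,4],"rotation":[-0.0,0.0,4.5]},
{"delta_pos":[-46,-13,4],"rotation":[-0.0,0.0,4.5]},
{"delta_pos":[-45,-13,4],"rotation":[-0.0,0.0,4.5]},
{"delta_pos":[-44,-13,4],"rotation":[-0.0,0.0,4.5]},
{"delta_pos":[-43,-13,4],"rotation":[-0.0,0.0,4.5]},
{"delta_pos":[-43,-14,4],"rotation":[-0.0,0.0,4.5]},
{"delta_pos":[-42,-14,4],"rotation":[-0.0,0.0,4.5]},
{"delta_pos":[-41,-14,4],"rotation":[-0.0,0.0,4.5]},
```

```bash
R1='{"delta_pos":[-52,-10,4],"rotation":[0,0,4.5]}'; 
python3 -m crank '[{"delta_pos":[-52,-9,4],"rotation":[0,0,4.5]},{"delta_pos":[-52,-10,4],"rotation":[0,0,4.5]},{"delta_pos":[-52,-10,4],"rotation":[0,0,4.5]},{"delta_pos":[-51,-10,4],"rotation":[0,0,4.5]},{"delta_pos":[-50,-11,4],"rotation":[0,0,4.5]}]' 0.34
python3 -m crank '[{"delta_pos":[-50,-11,4],"rotation":[0,0,4.5]},{"delta_pos":[-49,-11,4],"rotation":[0,0,4.5]},{"delta_pos":[-48,-12,4],"rotation":[0,0,4.5]},{"delta_pos":[-48,-12,4],"rotation":[0,0,4.5]},{"delta_pos":[-47,-12,4],"rotation":[0,0,4.5]}]'
python3 plan.py 463 -139 150 -9.4
```

```text
t: 0.82
eef_pos: [400.6, 431.7, 209.3]
eef_rot: [-0.001, 0.349, 0.937, -0.0]
contact_force: [1.1, 1.6, -0.2]
finger_gap: 27.9
t: 1.45
eef_pos: [514.6, 203.0, 188.1]
eef_rot: [-0.0, 0.531, 0.847, -0.0]
contact_force: [0.5, 0.6, 0.3]
finger_gap: 28.4
pos [514.6 203.  188.1] yaw 25.8 tilt 0.07 F [0.5 0.6 0.3] gap 28.4 t 1.4 q7 0.1
{"delta_pos":[-51,-16,5],"rotation":[-0.0,-0.0,5.0]},
{"delta_pos":[-50,-17,5],"rotation":[-0.0,-0.0,5.0]},
{"delta_pos":[-49,-17,5],"rotation":[-0.0,-0.0,5.0]},
{"delta_pos":[-47,-17,5],"rotation":[-0.0,-0.0,5.0]},
{"delta_pos":[-46,-17,5],"rotation":[-0.0,-0.0,5.0]},
{"delta_pos":[-45,-17,5],"rotation":[-0.0,-0.0,5.0]},
{"delta_pos":[-44,-18,5],"rotation":[-0.0,-0.0,5.0]},
```

```bash
python3 -m crank '[{"delta_pos":[-51,-16,5],"rotation":[0,0,5]},{"delta_pos":[-50,-17,5],"rotation":[0,0,5]},{"delta_pos":[-49,-17,5],"rotation":[0,0,5]},{"delta_pos":[-47,-17,5],"rotation":[0,0,5]},{"delta_pos":[-46,-17,5],"rotation":[0,0,5]}]' >/dev/null
python3 -m crank '[{"delta_pos":[-45,-17,5],"rotation":[0,0,5]},{"delta_pos":[-44,-18,5],"rotation":[0,0,5]},{"delta_pos":[0,0,0],"rotation":[0,0,0]}]' >/dev/null
python3 plan.py 463 -139 80 -9.4
```

```text
pos [ 458.4 -152.8  152. ] yaw -10.7 tilt 0.08 F [-0.3 -0.1  0.1] gap 28.0 t 2.5 q7 0.28
{"delta_pos":[7,1,36],"rotation":[0.0,0.0,-0.7]},
{"delta_pos":[7,1,36],"rotation":[0.0,0.0,-0.7]},
```

```bash
python3 -m crank '[{"delta_pos":[7,1,36],"rotation":[0,0,-0.7]},{"delta_pos":[7,1,36],"rotation":[0,0,-0.7]},{"delta_pos":[0,0,0],"rotation":[0,0,0]}]'
python3 plan.py 463 -139 55 -9.4
python3 - <<'E'
from h import *
f=grab("top"); save(f,"pics/a1.png",(250,165,330,245),7)
E
```

```text
t: 2.82
eef_pos: [464.2, -138.5, 78.9]
eef_rot: [0.001, 0.762, 0.648, 0.001]
contact_force: [-0.3, 0.5, 0.1]
finger_gap: 28.4
pos [ 464.2 -138.5   78.9] yaw -9.2 tilt 0.13 F [-0.3  0.5  0.1] gap 28.4 t 2.8 q7 0.34
{"delta_pos":[-1,-1,24],"rotation":[0.1,0.0,0.2]},
```

View pics/a1.png

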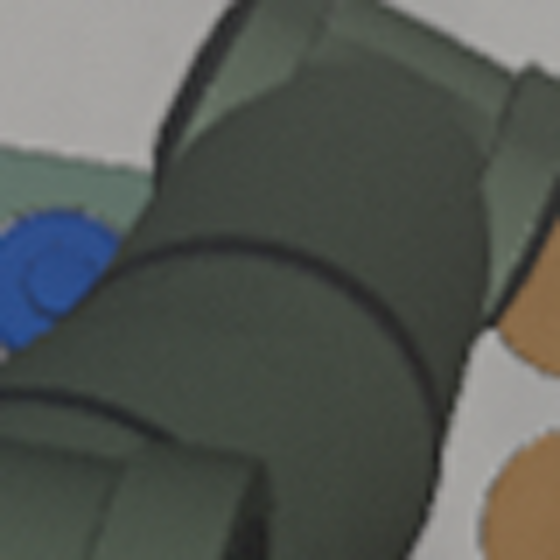

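The arm hides the slot from above, so I'll go down by feel.

```bash
python3 -m crank '[{"delta_pos":[0,-1,24],"rotation":[0,0,0]},{"delta_pos":[0,0,6],"rotation":[0,0,0]},{"delta_pos":[0,0,3],"rotation":[0,0,0]},{"delta_pos":[0,0,0],"rotation":[0,0,0]}]'
python3 -m crank '[{"delta_pos":[0,0,3],"rotation":[0,0,0]},{"delta_pos":[0,0,0],"rotation":[0,0,0]}]'; python3 plan.py
```

```text
t: 3.38
eef_pos: [466.8, -139.8, 51.4]
eef_rot: [0.004, 0.762, 0.648, 0.003]
contact_force: [0.1, 0.4, 0.2]
finger_gap: 28.0
t: 3.62
eef_pos: [467.4, -139.8, 49.2]
eef_rot: [0.005, 0.762, 0.648, 0.003]
contact_force: [0.1, -0.2, -0.8]
finger_gap: 28.1
pos [ 467.4 -139.8   49.2] yaw -9.2 tilt 0.67 F [ 0.1 -0.2 -0.8] gap 28.1 t 3.6 q7 0.37
```

Run:
```python
from h import *
f=grab("scene"); 
# project tab
p=f["E"]@np.array([463,-139,45,1]); 
u,_=cv2.projectPoints(np.array([[p[0],-p[1],-p[2]]]),np.zeros(3),np.zeros(3),f["K"],f["D"]); u=u.ravel().astype(int); print(u)
save(f,"pics/a2.png",(max(u[0]-50,0),max(u[1]-45,0),u[0]+50,u[1]+40),6)
```

```text
[287 189]
```

View pics/a2.png

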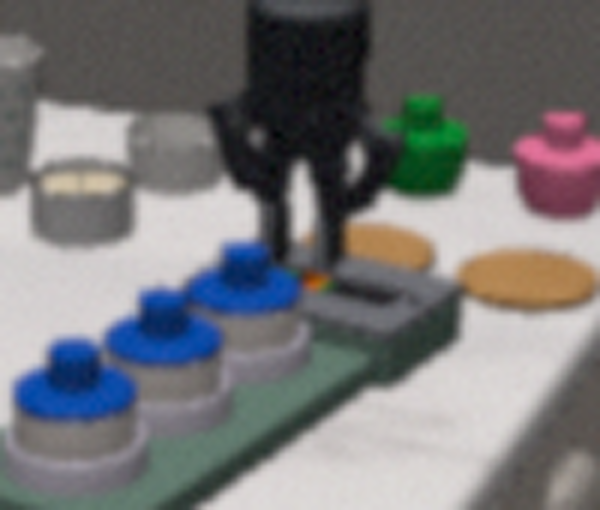

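The picture shows the fingers astride the orange tab at about (318,282), just above the slot. I'll continue down.

```bash
python3 plan.py 465 -139 44 -9.4|tail -1;
python3 -m crank '[{"delta_pos":[0,-3,6],"rotation":[0.5,0,0]},{"delta_pos":[0,0,0],"rotation":[0,0,0]}]';  python3 plan.py
python3 -m crank '[{"delta_pos":[0,0,4],"rotation":[0,0,0]},{"delta_pos":[0,0,0],"rotation":[0,0,0]}]'; python3 plan.py 465 -139 41 -9.4
```

```text
{"delta_pos":[1,-3,5],"rotation":[0.7,0.0,0.2]},
t: 3.92
eef_pos: [464.3, -139.4, 42.9]
eef_rot: [0.001, 0.762, 0.648, 0.0]
contact_force: [-0.0, -0.4, -0.5]
finger_gap: 28.2
pos [ 464.3 -139.4   42.9] yaw -9.2 tilt 0.13 F [-0.  -0.4 -0.5] gap 28.2 t 3.9 q7 0.37
t: 4.18
eef_pos: [464.2, -139.4, 38.4]
eef_rot: [0.001, 0.762, 0.648, 0.0]
contact_force: [-0.3, 0.2, -0.8]
finger_gap: 28.0
pos [ 464.2 -139.4   38.4] yaw -9.3 tilt 0.13 F [-0.3  0.2 -0.8] gap 28.0 t 4.2 q7 0.38
{"delta_pos":[0,1,-3],"rotation":[0.1,0.0,0.1]},
```

```bash
python3 -m crank '[{"delta_pos":[0,0,2],"rotation":[0,0,0]},{"delta_pos":[0,-9,0],"rotation":[0,0,0]},{"delta_pos":[0,-8,0],"rotation":[0,0,0]}]'
python3 -m crank '[{"delta_pos":[0,-6,0],"rotation":[0,0,0]},{"delta_pos":[0,-6,0],"rotation":[0,0,0]},{"delta_pos":[0,-5,0],"rotation":[0,0,0]}]'; python3 plan.py
```

```text
t: 4.55
eef_pos: [449.0, -137.0, 36.9]
eef_rot: [0.002, 0.762, 0.648, 0.001]
contact_force: [1.6, -0.7, -1.3]
finger_gap: 28.2
t: 4.92
eef_pos: [431.7, -134.1, 36.9]
eef_rot: [0.003, 0.762, 0.648, 0.002]
contact_force: [2.7, 0.5, 0.9]
finger_gap: 28.3
pos [ 431.7 -134.1   36.9] yaw -9.2 tilt 0.39 F [2.7 0.5 0.9] gap 28.3 t 4.9 q7 0.39
```

```bash
python3 -m crank '[{"delta_pos":[0,-4,0],"rotation":[0.3,0,0]},{"delta_pos":[0,-3,0],"rotation":[0,0,0]}]'
python3 -m crank '[{"delta_pos":[0,-3,0],"rotation":[0,0,0]},{"delta_pos":[0,0,0],"rotation":[0,0,0]}]'; python3 plan.py
```

```text
t: 5.18
eef_pos: [425.3, -133.1, 37.0]
eef_rot: [0.002, 0.762, 0.648, 0.001]
contact_force: [14.6, -1.8, -7.4]
finger_gap: 28.2
t: 5.42
eef_pos: [425.8, -133.2, 37.4]
eef_rot: [0.005, 0.762, 0.648, 0.002]
contact_force: [-0.5, -0.5, 0.3]
finger_gap: 28.4
pos [ 425.8 -133.2   37.4] yaw -9.2 tilt 0.58 F [-0.5 -0.5  0.3] gap 28.4 t 5.4 q7 0.4
```

```bash
python3 -m crank '[{"delta_pos":[0,3,0],"rotation":[0.5,0,0]},{"delta_pos":[0,0,-40],"rotation":[0,0,0]},{"delta_pos":[0,0,-60],"rotation":[0,0,0]}]' >/dev/null
python3 -m crank '[{"delta_pos":[0,0,-40],"rotation":[0,0,0]},{"delta_pos":[0,0,0],"rotation":[0,0,0]}]' -1; python3 plan.py 497 126 150 10
```

```text
t: 6.05
eef_pos: [426.9, -133.5, 180.6]
eef_rot: [-0.002, 0.762, 0.648, -0.003]
contact_force: [-0.5, -0.6, -0.5]
finger_gap: 63.5
pos [ 426.9 -133.5  180.6] yaw -9.3 tilt 0.46 F [-0.5 -0.6 -0.5] gap 63.5 t 6.0 q7 0.25
{"delta_pos":[40,15,5],"rotation":[-0.1,0.0,-3.2]},
{"delta_pos":[42,13,5],"rotation":[-0.1,0.0,-3.2]},
{"delta_pos":[43,12,5],"rotation":[-0.1,0.0,-3.2]},
{"delta_pos":[45,10,5],"rotation":[-0.1,0.0,-3.2]},
{"delta_pos":[46,9,5],"rotation":[-0.1,0.0,-3.2]},
{"delta_pos":[47,7,5],"rotation":[-0.1,0.0,-3.2]},
```

```bash
python3 -m crank '[{"delta_pos":[40,15,5],"rotation":[0,0,-3.2]},{"delta_pos":[42,13,5],"rotation":[0,0,-3.2]},{"delta_pos":[43,12,5],"rotation":[0,0,-3.2]},{"delta_pos":[45,10,5],"rotation":[0,0,-3.2]},{"delta_pos":[46,9,5],"rotation":[0,0,-3.2]}]' >/dev/null
python3 -m crank '[{"delta_pos":[47,7,5],"rotation":[0,0,-3.2]},{"delta_pos":[0,0,0],"rotation":[0,0,0]}]' ; python3 plan.py 496 126 95 10
python3 - <<'E'
from meas import *
f=grab("top"); pots(f); save(f,"pics/a3.png",(240,165,320,245),7)
E
```

```text
t: 6.92
eef_pos: [494.1, 132.7, 143.3]
eef_rot: [-0.006, 0.64, 0.768, -0.008]
contact_force: [0.1, 0.1, 0.1]
finger_gap: 85.7
pos [494.1 132.7 143.3] yaw 10.4 tilt 1.15 F [0.1 0.1 0.1] gap 85.7 t 6.9 q7 0.02
{"delta_pos":[-7,2,48],"rotation":[-1.1,0.1,0.4]},
orange [120.8 222. ] 313 ztop 73.7 knob [421.4 381.4] [421.8 381.6] 14.3 all [420.2 380.6] 32.9
blue [208.7 198.3] 84 ztop 80.8 knob [489.1 104.7] [491.1 110. ] 26.9 all [491.1 110. ] 26.9
blue [229.6 201.2] 337 ztop 100.8 knob [481.   40.5] [481.3  40.7] 14.4 all [478.6  42.3] 32.4
blue [257.6 205.6] 316 ztop 100.7 knob [467.8 -43.4] [468.  -44.1] 14.3 all [464.8 -43. ] 31.6
```

View pics/a3.png

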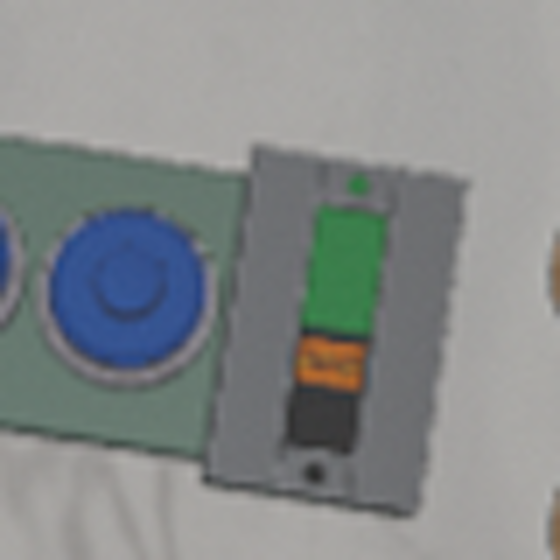

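The tab now sits in the black half, at about (331,363), with black floor below it. I'll check how far it travelled using blob centroids.

Run:
```python
from meas import *
f=grab("top")
for p,s,ox,oy in(("pics/con.png",8,260,175),("pics/a3.png",7,240,165)):
    h=cv2.cvtColor(cv2.imread(p),cv2.COLOR_BGR2HSV); m=(h[...,0]<22)&(h[...,0]>3)&(h[...,1]>120)&(h[...,2]>90)
    n,l,stt,ce=cv2.connectedComponentsWithStats(m.astype(np.uint8)); m=np.zeros_like(m)
    for i in range(1,n):
        if stt[i,4]>300 and stt[i,0]+stt[i,2]<500: m|=l==i
    y,x=np.nonzero(m); print(m.sum(),np.ptp(x),np.ptp(y),onz(f,ox+(x.mean()+.5)/s-.5,oy+(y.mean()+.5)/s-.5,45).round(1))
```

```text
3210 77 54 [ 462.4 -136.9   45. ]
2896 67 52 [ 434.7 -132.    45. ]
```

```bash
python3 -m crank '[{"delta_pos":[-7,2,38],"rotation":[-1.1,0,0.4]},{"delta_pos":[0,0,10],"rotation":[0,0,0]},{"delta_pos":[0,0,0],"rotation":[0,0,0]}]' ; python3 plan.py 496 126.5 78 10
```

```text
t: 7.4
eef_pos: [497.3, 119.3, 95.3]
eef_rot: [0.001, 0.646, 0.763, -0.001]
contact_force: [-0.5, 0.2, 1.5]
finger_gap: 85.4
pos [497.3 119.3  95.3] yaw 9.4 tilt 0.18 F [-0.5  0.2  1.5] gap 85.4 t 7.4 q7 0.06
{"delta_pos":[7,0,17],"rotation":[-0.1,0.2,-0.6]},
```

```bash
python3 -m crank '[{"delta_pos":[7,0,0],"rotation":[0,0,0]},{"delta_pos":[0,0,0],"rotation":[0,0,0]},{"delta_pos":[0,0,15],"rotation":[0,0,0]},{"delta_pos":[0,0,0],"rotation":[0,0,0]}]' ; python3 plan.py 496 126.5 78 10
```

```text
t: 7.9
eef_pos: [497.1, 127.1, 81.4]
eef_rot: [0.001, 0.646, 0.763, -0.0]
contact_force: [-0.2, 0.5, -0.1]
finger_gap: 85.1
pos [497.1 127.1  81.4] yaw 9.4 tilt 0.15 F [-0.2  0.5 -0.1] gap 85.1 t 7.9 q7 0.05
{"delta_pos":[0,-1,3],"rotation":[0.1,0.1,-0.6]},
```

Close and lift.

```bash
python3 -m crank '[{"delta_pos":[0,-1,2],"rotation":[0,0,0]},{"delta_pos":[0,0,0],"rotation":[0,0,0]},{"delta_pos":[0,0,0],"rotation":[0,0,0]},{"delta_pos":[0,0,0],"rotation":[0,0,0]},{"delta_pos":[0,0,0],"rotation":[0,0,0]}]' 1 40
python3 -m crank '[{"delta_pos":[0,0,0],"rotation":[0,0,0]},{"delta_pos":[0,0,0],"rotation":[0,0,0]},{"delta_pos":[0,0,-15],"rotation":[0,0,0]},{"delta_pos":[0,0,-45],"rotation":[0,0,0]},{"delta_pos":[0,0,-40],"rotation":[0,0,0]}]'
python3 plan.py 469.5 273.5 140 30
```

```text
t: 8.52
eef_pos: [495.9, 126.7, 79.5]
eef_rot: [0.001, 0.647, 0.763, -0.0]
contact_force: [0.3, 0.9, -1.6]
finger_gap: 28.3
t: 9.15
eef_pos: [494.5, 126.1, 181.5]
eef_rot: [0.0, 0.647, 0.763, -0.003]
contact_force: [0.5, 0.0, -3.7]
finger_gap: 28.2
pos [494.5 126.1 181.5] yaw 9.4 tilt 0.3 F [ 0.5  0.  -3.7] gap 28.2 t 9.2 q7 -0.01
{"delta_pos":[49,5,14],"rotation":[-0.1,0.1,-6.9]},
{"delta_pos":[50,6,14],"rotation":[-0.1,0.1,-6.9]},
{"delta_pos":[50,7,14],"rotation":[-0.1,0.1,-6.9]},
```

```bash
python3 -m crank '[{"delta_pos":[49,5,14],"rotation":[0,0,-6.9]},{"delta_pos":[50,6,14],"rotation":[0,0,-6.9]},{"delta_pos":[50,7,14],"rotation":[0,0,-6.9]},{"delta_pos":[0,0,0],"rotation":[0,0,0]},{"delta_pos":[0,0,0],"rotation":[0,0,0]}]'
python3 plan.py 469.5 273.5 72 30
```

```text
t: 9.78
eef_pos: [471.6, 278.0, 146.2]
eef_rot: [0.003, 0.495, 0.869, 0.002]
contact_force: [0.6, -1.0, -2.5]
finger_gap: 28.7
pos [471.6 278.  146.2] yaw 30.6 tilt 0.37 F [ 0.6 -1.  -2.5] gap 28.7 t 9.8 q7 0.03
{"delta_pos":[-1,-2,37],"rotation":[0.2,0.1,0.3]},
{"delta_pos":[-1,-2,37],"rotation":[0.2,0.1,0.3]},
```

```bash
python3 -m crank '[{"delta_pos":[-1,-2,37],"rotation":[0.2,0.1,0.3]},{"delta_pos":[-1,-2,32],"rotation":[0.2,0.1,0.3]},{"delta_pos":[0,0,0],"rotation":[0,0,0]},{"delta_pos":[0,0,0],"rotation":[0,0,0]}]'
python3 plan.py 469.5 273.5 61 30
```

```text
t: 10.28
eef_pos: [472.2, 272.2, 79.7]
eef_rot: [0.001, 0.502, 0.865, 0.001]
contact_force: [-0.1, 0.5, -2.1]
finger_gap: 28.3
pos [472.2 272.2  79.7] yaw 29.7 tilt 0.17 F [-0.1  0.5 -2.1] gap 28.3 t 10.3 q7 0.06
{"delta_pos":[3,-2,19],"rotation":[0.2,0.0,-0.3]},
```

```bash
python3 -m crank '[{"delta_pos":[1,-1,14],"rotation":[0,0,0]},{"delta_pos":[0,0,4],"rotation":[0,0,0]},{"delta_pos":[0,0,0],"rotation":[0,0,0]}]'
python3 plan.py 469.5 273.5 61 30
```

```text
t: 10.65
eef_pos: [471.9, 273.1, 62.8]
eef_rot: [0.002, 0.503, 0.865, 0.003]
contact_force: [0.2, -0.1, -2.8]
finger_gap: 28.3
pos [471.9 273.1  62.8] yaw 29.7 tilt 0.35 F [ 0.2 -0.1 -2.8] gap 28.3 t 10.7 q7 0.06
{"delta_pos":[2,-2,2],"rotation":[0.3,0.0,-0.3]},
```

```bash
python3 -m crank '[{"delta_pos":[0,0,2],"rotation":[0.3,0,0]},{"delta_pos":[0,0,0],"rotation":[0,0,0]}]'
python3 -m crank '[{"delta_pos":[0,0,0],"rotation":[0,0,0]},{"delta_pos":[0,0,0],"rotation":[0,0,0]},{"delta_pos":[0,0,0],"rotation":[0,0,0]},{"delta_pos":[0,0,-30],"rotation":[0,0,0]},{"delta_pos":[0,0,-55],"rotation":[0,0,0]}]' -1
python3 -m crank '[{"delta_pos":[0,0,0],"rotation":[0,0,0]}]'
python3 plan.py 481 41 140 0
python3 - <<'E'
from meas import *
pots(grab("top"))
E
```

```text
t: 10.9
eef_pos: [472.0, 273.3, 60.9]
eef_rot: [0.0, 0.503, 0.865, 0.0]
contact_force: [0.6, -1.1, -3.2]
finger_gap: 28.3
t: 11.52
eef_pos: [470.8, 272.4, 145.3]
eef_rot: [-0.001, 0.503, 0.865, -0.002]
contact_force: [0.1, -0.2, 0.2]
finger_gap: 85.2
t: 11.65
eef_pos: [472.3, 273.3, 148.8]
eef_rot: [0.001, 0.503, 0.864, 0.001]
contact_force: [-0.8, -0.4, -0.9]
finger_gap: 85.3
pos [472.3 273.3 148.8] yaw 29.6 tilt 0.09 F [-0.8 -0.4 -0.9] gap 85.3 t 11.7 q7 0.03
{"delta_pos":[-47,-14,2],"rotation":[0.0,-0.0,5.9]},
{"delta_pos":[-46,-14,2],"rotation":[0.0,-0.0,5.9]},
{"delta_pos":[-45,-13,2],"rotation":[0.0,-0.0,5.9]},
{"delta_pos":[-44,-12,2],"rotation":[0.0,-0.0,5.9]},
{"delta_pos":[-43,-11,2],"rotation":[0.0,-0.0,5.9]},
orange [159.2 237.9] 88 ztop 53.3 knob [370.8 259.1] [372.5 260.9] 24.0 all [372.5 260.9] 24.0
blue [229.6 201.3] 294 ztop 100.8 knob [481.   41.7] [482.5  41.3] 14.2 all [479.6  41.7] 31.4
blue [158.6 203.8] 168 ztop 81.8 knob [474.  268.8] [472.8 272.5] 13.1 all [470.9 269.9] 31.3
blue [257.7 205.7] 311 ztop 101.6 knob [467.2 -43.9] [467.6 -44.3] 14.2 all [465.1 -42.8] 31.7
```

```bash
python3 -m crank '[{"delta_pos":[-47,-14,2],"rotation":[0,0,5.9]},{"delta_pos":[-46,-14,2],"rotation":[0,0,5.9]},{"delta_pos":[-45,-13,2],"rotation":[0,0,5.9]},{"delta_pos":[-44,-12,2],"rotation":[0,0,5.9]},{"delta_pos":[-43,-11,2],"rotation":[0,0,5.9]}]' >/dev/null
python3 -m crank '[{"delta_pos":[0,0,0],"rotation":[0,0,0]},{"delta_pos":[0,0,0],"rotation":[0,0,0]}]' >/dev/null
python3 plan.py 481 41 100 -2
```

```text
pos [477.   34.6 131.8] yaw -0.7 tilt 0.46 F [ 0.6  0.6 -0.3] gap 85.5 t 12.6 q7 0.05
{"delta_pos":[7,4,32],"rotation":[-0.4,0.2,1.3]},
```

```bash
python3 -m crank '[{"delta_pos":[6,4,32],"rotation":[-0.4,0.2,0]},{"delta_pos":[0,0,0],"rotation":[0,0,0]},{"delta_pos":[0,0,0],"rotation":[0,0,0]}]' >/dev/null
python3 plan.py 481 41 80 -2
```

```text
pos [481.2  42.8  99.4] yaw -0.4 tilt 0.02 F [0.4 0.8 1.5] gap 85.4 t 12.9 q7 0.08
{"delta_pos":[-2,0,19],"rotation":[-0.0,0.0,1.6]},
```

```bash
python3 -m crank '[{"delta_pos":[-2,0,17],"rotation":[0,0,0]},{"delta_pos":[0,0,3],"rotation":[0,0,0]},{"delta_pos":[0,0,0],"rotation":[0,0,0]}]'
python3 -m crank '[{"delta_pos":[0,0,0],"rotation":[0,0,0]},{"delta_pos":[0,0,0],"rotation":[0,0,0]},{"delta_pos":[0,0,0],"rotation":[0,0,0]},{"delta_pos":[0,0,0],"rotation":[0,0,0]},{"delta_pos":[0,0,0],"rotation":[0,0,0]}]' 1 40
python3 -m crank '[{"delta_pos":[0,0,0],"rotation":[0,0,0]},{"delta_pos":[0,0,0],"rotation":[0,0,0]},{"delta_pos":[0,0,-15],"rotation":[0,0,0]},{"delta_pos":[0,0,-45],"rotation":[0,0,0]},{"delta_pos":[0,0,-50],"rotation":[0,0,0]}]'
python3 plan.py 477 -286 185 -30
```

```text
t: 13.32
eef_pos: [482.2, 41.6, 81.5]
eef_rot: [0.0, 0.709, 0.705, 0.001]
contact_force: [0.6, -0.2, 0.5]
finger_gap: 85.2
t: 13.95
eef_pos: [482.6, 41.9, 83.1]
eef_rot: [0.001, 0.709, 0.706, 0.002]
contact_force: [0.1, 0.5, -0.7]
finger_gap: 28.0
t: 14.58
eef_pos: [480.5, 41.0, 194.9]
eef_rot: [-0.001, 0.709, 0.705, -0.001]
contact_force: [1.5, 1.3, -2.2]
finger_gap: 28.4
pos [480.5  41.  194.9] yaw -0.3 tilt 0.15 F [ 1.5  1.3 -2.2] gap 28.4 t 14.6 q7 -0.0
{"delta_pos":[-43,13,1],"rotation":[-0.0,0.0,4.2]},
{"delta_pos":[-44,12,1],"rotation":[-0.0,0.0,4.2]},
{"delta_pos":[-45,11,1],"rotation":[-0.0,0.0,4.2]},
{"delta_pos":[-46,11,1],"rotation":[-0.0,0.0,4.2]},
{"delta_pos":[-47,10,1],"rotation":[-0.0,0.0,4.2]},
{"delta_pos":[-49,9,1],"rotation":[-0.0,0.0,4.2]},
{"delta_pos":[-50,8,1],"rotation":[-0.0,0.0,4.2]},
```

```bash
python3 -m crank '[{"delta_pos":[-43,13,1],"rotation":[0,0,4.2]},{"delta_pos":[-44,12,1],"rotation":[0,0,4.2]},{"delta_pos":[-45,11,1],"rotation":[0,0,4.2]},{"delta_pos":[-46,11,1],"rotation":[0,0,4.2]},{"delta_pos":[-47,10,1],"rotation":[0,0,4.2]}]' >/dev/null
python3 -m crank '[{"delta_pos":[-49,9,1],"rotation":[0,0,4.2]},{"delta_pos":[-48,8,1],"rotation":[0,0,4.2]},{"delta_pos":[0,0,0],"rotation":[0,0,0]},{"delta_pos":[0,0,0],"rotation":[0,0,0]}]' 
python3 plan.py 477 -286 75 -30
```

```text
t: 15.7
eef_pos: [479.1, -292.2, 198.9]
eef_rot: [0.002, 0.868, 0.496, 0.004]
contact_force: [0.3, 0.9, -2.4]
finger_gap: 28.2
pos [ 479.1 -292.2  198.9] yaw -30.5 tilt 0.5 F [ 0.3  0.9 -2.4] gap 28.2 t 15.7 q7 0.24
{"delta_pos":[1,-2,41],"rotation":[0.1,-0.1,-0.2]},
{"delta_pos":[1,-2,41],"rotation":[0.1,-0.1,-0.2]},
{"delta_pos":[1,-2,41],"rotation":[0.1,-0.1,-0.2]},
```

```bash
python3 -m crank '[{"delta_pos":[1,-2,41],"rotation":[0.1,-0.1,0]},{"delta_pos":[1,-2,41],"rotation":[0.1,-0.1,0]},{"delta_pos":[1,-1,38],"rotation":[0.1,-0.1,0]},{"delta_pos":[0,0,0],"rotation":[0,0,0]},{"delta_pos":[0,0,0],"rotation":[0,0,0]}]' >/dev/null
python3 plan.py 477 -286 64 -30
```

```text
pos [ 480.8 -282.7   79.9] yaw -30.0 tilt 0.34 F [-0.3 -0.9 -2. ] gap 28.0 t 16.3 q7 0.33
{"delta_pos":[-5,-2,16],"rotation":[0.3,-0.2,0.0]},
```

```bash
python3 -m crank '[{"delta_pos":[-4,-2,11],"rotation":[0.3,-0.2,0]},{"delta_pos":[0,0,4],"rotation":[0,0,0]},{"delta_pos":[0,0,0],"rotation":[0,0,0]}]'
python3 plan.py 477 -286 64 -30
```

```text
t: 16.7
eef_pos: [478.4, -285.6, 66.7]
eef_rot: [0.001, 0.866, 0.5, 0.001]
contact_force: [0.5, 0.1, -2.6]
finger_gap: 28.2
pos [ 478.4 -285.6   66.7] yaw -29.9 tilt 0.19 F [ 0.5  0.1 -2.6] gap 28.2 t 16.7 q7 0.35
{"delta_pos":[-1,-1,3],"rotation":[0.2,0.0,0.1]},
```

```bash
python3 -m crank '[{"delta_pos":[0,0,2.5],"rotation":[0,0,0]},{"delta_pos":[0,0,0],"rotation":[0,0,0]}]'
python3 -m crank '[{"delta_pos":[0,0,0],"rotation":[0,0,0]},{"delta_pos":[0,0,0],"rotation":[0,0,0]},{"delta_pos":[0,0,0],"rotation":[0,0,0]},{"delta_pos":[0,0,-30],"rotation":[0,0,0]},{"delta_pos":[0,0,-55],"rotation":[0,0,0]}]' -1
python3 -m crank '[{"delta_pos":[0,0,0],"rotation":[0,0,0]}]' >/dev/null
python3 plan.py 467.5 -44 140 -15
python3 - <<'E'
from meas import *
pots(grab("top"))
E
```

```text
t: 16.95
eef_pos: [478.6, -285.7, 64.5]
eef_rot: [0.002, 0.866, 0.5, 0.001]
contact_force: [0.0, 0.8, -3.4]
finger_gap: 28.1
t: 17.58
eef_pos: [476.9, -285.0, 148.8]
eef_rot: [-0.0, 0.866, 0.5, -0.001]
contact_force: [1.0, 0.4, -0.1]
finger_gap: 85.5
pos [ 478.3 -286.   152.1] yaw -30.0 tilt 0.23 F [ 1.  -0.2 -0.9] gap 84.8 t 17.7 q7 0.28
{"delta_pos":[48,-19,2],"rotation":[0.0,0.0,-3.0]},
{"delta_pos":[46,-21,2],"rotation":[0.0,0.0,-3.0]},
{"delta_pos":[44,-22,2],"rotation":[0.0,0.0,-3.0]},
{"delta_pos":[41,-23,2],"rotation":[0.0,0.0,-3.0]},
{"delta_pos":[39,-25,2],"rotation":[0.0,0.0,-3.0]},
orange [120.8 222. ] 302 ztop 72.7 knob [421.2 381.6] [421.4 382. ] 13.7 all [421.2 380.4] 33.0
orange [152.9 238.2] 228 ztop 74.0 knob [363.4 278.1] [363.2 278.9] 13.9 all [365.2 277.6] 33.5
blue [258.3 204.8] 294 ztop 100.8 knob [467.3 -43.8] [466.5 -44.5] 14.9 all [465.2 -43.6] 32.0
```

```bash
python3 -m crank '[{"delta_pos":[48,-19,2],"rotation":[0,0,-3]},{"delta_pos":[46,-21,2],"rotation":[0,0,-3]},{"delta_pos":[44,-22,2],"rotation":[0,0,-3]},{"delta_pos":[41,-23,2],"rotation":[0,0,-3]},{"delta_pos":[35,-25,2],"rotation":[0,0,-3]}]' >/dev/null
python3 -m crank '[{"delta_pos":[0,0,0],"rotation":[0,0,0]},{"delta_pos":[0,0,0],"rotation":[0,0,0]}]' >/dev/null
python3 plan.py 467.5 -44 100
```

```text
pos [461.6 -39.6 134.7] yaw -14.4 tilt 0.34 F [-0.2 -0.7  0.1] gap 85.0 t 18.6 q7 0.05
{"delta_pos":[-3,7,35],"rotation":[-0.3,0.2,0.0]},
```

```bash
python3 -m crank '[{"delta_pos":[-3,6,33],"rotation":[-0.3,0.2,0]},{"delta_pos":[0,0,0],"rotation":[0,0,0]},{"delta_pos":[0,0,0],"rotation":[0,0,0]}]' >/dev/null
python3 plan.py 467.5 -44 80
```

```text
pos [466.9 -46.4 101.4] yaw -14.7 tilt 0.04 F [ 1.  -0.7  0.5] gap 85.2 t 19.0 q7 0.11
{"delta_pos":[2,0,21],"rotation":[0.0,0.0,-0.0]},
```

```bash
python3 -m crank '[{"delta_pos":[2,0,19],"rotation":[0,0,0]},{"delta_pos":[0,0,4],"rotation":[0,0,0]},{"delta_pos":[0,0,0],"rotation":[0,0,0]}]'
python3 -m crank '[{"delta_pos":[0,0,0],"rotation":[0,0,0]},{"delta_pos":[0,0,0],"rotation":[0,0,0]},{"delta_pos":[0,0,0],"rotation":[0,0,0]},{"delta_pos":[0,0,0],"rotation":[0,0,0]},{"delta_pos":[0,0,0],"rotation":[0,0,0]}]' 1 40
python3 -m crank '[{"delta_pos":[0,0,0],"rotation":[0,0,0]},{"delta_pos":[0,0,0],"rotation":[0,0,0]},{"delta_pos":[0,0,-15],"rotation":[0,0,0]},{"delta_pos":[0,0,-45],"rotation":[0,0,0]},{"delta_pos":[0,0,-50],"rotation":[0,0,0]}]'
python3 plan.py 360 -283 185 -38
```

```text
t: 19.38
eef_pos: [468.6, -45.1, 80.5]
eef_rot: [0.001, 0.792, 0.61, 0.001]
contact_force: [0.9, 0.5, 0.6]
finger_gap: 85.4
t: 20.0
eef_pos: [468.8, -45.1, 82.1]
eef_rot: [0.001, 0.792, 0.61, 0.002]
contact_force: [-1.4, -0.4, -0.8]
finger_gap: 28.1
t: 20.62
eef_pos: [466.6, -45.7, 194.0]
eef_rot: [0.0, 0.793, 0.61, -0.001]
contact_force: [0.2, 1.2, -1.9]
finger_gap: 28.4
pos [466.6 -45.7 194. ] yaw -14.8 tilt 0.13 F [ 0.2  1.2 -1.9] gap 28.4 t 20.6 q7 -0.0
{"delta_pos":[-53,3,2],"rotation":[-0.0,0.0,4.6]},
{"delta_pos":[-53,2,2],"rotation":[-0.0,0.0,4.6]},
{"delta_pos":[-53,0,2],"rotation":[-0.0,0.0,4.6]},
{"delta_pos":[-52,-2,2],"rotation":[-0.0,0.0,4.6]},
{"delta_pos":[-52,-4,2],"rotation":[-0.0,0.0,4.6]},
```

```bash
python3 -m crank '[{"delta_pos":[-53,3,2],"rotation":[0,0,4.6]},{"delta_pos":[-53,2,2],"rotation":[0,0,4.6]},{"delta_pos":[-53,0,2],"rotation":[0,0,4.6]},{"delta_pos":[-52,-2,2],"rotation":[0,0,4.6]},{"delta_pos":[-50,-4,2],"rotation":[0,0,4.6]}]' >/dev/null
python3 -m crank '[{"delta_pos":[0,0,0],"rotation":[0,0,0]},{"delta_pos":[0,0,0],"rotation":[0,0,0]}]' 
python3 plan.py 360 -284 78
```

```text
t: 21.5
eef_pos: [360.1, -286.7, 192.7]
eef_rot: [0.003, 0.9, 0.435, 0.004]
contact_force: [0.8, -0.2, -1.8]
finger_gap: 28.5
pos [ 360.1 -286.7  192.7] yaw -38.4 tilt 0.59 F [ 0.8 -0.2 -1.8] gap 28.5 t 21.5 q7 0.25
{"delta_pos":[0,-1,38],"rotation":[0.2,-0.1,0.0]},
{"delta_pos":[1,-1,38],"rotation":[0.2,-0.1,0.0]},
{"delta_pos":[1,-1,38],"rotation":[0.2,-0.1,0.0]},
```

```bash
python3 -m crank '[{"delta_pos":[0,-1,38],"rotation":[0.2,-0.1,0]},{"delta_pos":[1,-1,38],"rotation":[0.2,-0.1,0]},{"delta_pos":[1,-1,36],"rotation":[0.2,-0.1,0]},{"delta_pos":[0,0,0],"rotation":[0,0,0]},{"delta_pos":[0,0,0],"rotation":[0,0,0]}]' >/dev/null
python3 plan.py 360 -284 67
```

```text
pos [ 364.6 -280.4   81. ] yaw -37.9 tilt 0.2 F [-0.1 -0.1 -0.9] gap 28.6 t 22.1 q7 0.41
{"delta_pos":[-6,-1,14],"rotation":[0.1,-0.2,0.0]},
```

```bash
python3 -m crank '[{"delta_pos":[-5,-1,12],"rotation":[0.1,-0.2,0]},{"delta_pos":[0,0,2],"rotation":[0,0,0]},{"delta_pos":[0,0,0],"rotation":[0,0,0]}]'
python3 plan.py 360 -284 63
```

```text
t: 22.5
eef_pos: [362.0, -284.2, 68.4]
eef_rot: [0.002, 0.898, 0.44, 0.001]
contact_force: [-0.0, 1.1, -2.4]
finger_gap: 28.2
pos [ 362.  -284.2   68.4] yaw -37.8 tilt 0.21 F [-0.   1.1 -2.4] gap 28.2 t 22.5 q7 0.44
{"delta_pos":[-1,-2,5],"rotation":[0.2,-0.0,0.0]},
```

```bash
python3 -m crank '[{"delta_pos":[0,0,5],"rotation":[0.2,0,0]},{"delta_pos":[0,0,0],"rotation":[0,0,0]},{"delta_pos":[0,0,0],"rotation":[0,0,0]}]'; python3 plan.py
```

```text
t: 22.88
eef_pos: [362.2, -284.4, 63.4]
eef_rot: [0.0, 0.898, 0.44, 0.0]
contact_force: [0.2, 0.7, -2.5]
finger_gap: 28.3
pos [ 362.2 -284.4   63.4] yaw -37.8 tilt 0.04 F [ 0.2  0.7 -2.5] gap 28.3 t 22.9 q7 0.44
```

```bash
python3 -m crank '[{"delta_pos":[0,0,0],"rotation":[0,0,0]},{"delta_pos":[0,0,0],"rotation":[0,0,0]},{"delta_pos":[0,0,0],"rotation":[0,0,0]},{"delta_pos":[0,0,-30],"rotation":[0,0,0]},{"delta_pos":[0,0,-55],"rotation":[0,0,0]}]' -1
python3 -m crank '[{"delta_pos":[0,0,-10],"rotation":[0,0,0]},{"delta_pos":[0,0,0],"rotation":[0,0,0]}]' >/dev/null
python3 plan.py 363 278 150 42
python3 - <<'E'
from meas import *
pots(grab("top"))
E
```

```text
t: 23.5
eef_pos: [360.8, -283.9, 148.1]
eef_rot: [-0.002, 0.898, 0.44, -0.002]
contact_force: [1.8, 0.1, 1.2]
finger_gap: 85.2
pos [ 362.1 -284.4  160.9] yaw -37.8 tilt 0.02 F [-0.6  0.5 -0.5] gap 85.4 t 23.8 q7 0.31
{"delta_pos":[51,-3,1],"rotation":[0.0,-0.0,-6.6]},
{"delta_pos":[50,-2,1],"rotation":[0.0,-0.0,-6.6]},
{"delta_pos":[50,-2,1],"rotation":[0.0,-0.0,-6.6]},
{"delta_pos":[50,-2,1],"rotation":[0.0,-0.0,-6.6]},
{"delta_pos":[50,-1,1],"rotation":[0.0,-0.0,-6.6]},
{"delta_pos":[50,-1,1],"rotation":[0.0,-0.0,-6.6]},
{"delta_pos":[50,-1,1],"rotation":[0.0,-0.0,-6.6]},
{"delta_pos":[50,-1,1],"rotation":[0.0,-0.0,-6.6]},
{"delta_pos":[50,0,1],"rotation":[0.0,-0.0,-6.6]},
{"delta_pos":[50,0,1],"rotation":[0.0,-0.0,-6.6]},
{"delta_pos":[50,0,1],"rotation":[0.0,-0.0,-6.6]},
{"delta_pos":[50,1,1],"rotation":[0.0,-0.0,-6.6]},
orange [120.7 222. ] 303 ztop 73.3 knob [421.2 381.6] [421.7 382.9] 13.6 all [420.2 380. ] 33.1
orange [152.8 238.2] 229 ztop 74.4 knob [362.8 278.5] [362.9 278.5] 13.7 all [362.  278.6] 32.7
blue [336.5 202.9] 269 ztop 82.5 knob [ 475.8 -284.8] [ 477.5 -284.6] 13.7 all [ 474.6 -285.7] 31.7
```

```bash
python3 -m crank '[{"delta_pos":[51,-3,0],"rotation":[0,0,-6.6]},{"delta_pos":[50,-2,0],"rotation":[0,0,-6.6]},{"delta_pos":[50,-2,0],"rotation":[0,0,-6.6]},{"delta_pos":[50,-2,0],"rotation":[0,0,-6.6]},{"delta_pos":[50,-1,0],"rotation":[0,0,-6.6]}]' >/dev/null
python3 -m crank '[{"delta_pos":[50,-1,0],"rotation":[0,0,-6.6]},{"delta_pos":[50,-1,0],"rotation":[0,0,-6.6]},{"delta_pos":[50,-1,0],"rotation":[0,0,-6.6]},{"delta_pos":[50,0,0],"rotation":[0,0,-6.6]},{"delta_pos":[50,0,0],"rotation":[0,0,-6.6]}]'
python3 plan.py 363 278 135 42
python3 - <<'E'
from meas import *
f=grab("top"); pots(f); save(f,"pics/b1.png",(90,150,400,270),2.5)
E
```

```text
t: 25.05
eef_pos: [409.3, 200.2, 149.6]
eef_rot: [-0.005, 0.501, 0.865, -0.004]
contact_force: [0.3, 0.4, -0.8]
finger_gap: 85.5
pos [409.3 200.2 149.6] yaw 29.9 tilt 0.78 F [ 0.3  0.4 -0.8] gap 85.5 t 25.1 q7 0.14
{"delta_pos":[45,2,7],"rotation":[-0.4,-0.2,-6.1]},
{"delta_pos":[45,2,7],"rotation":[-0.4,-0.2,-6.1]},
blue [336.  237.4] 187 ztop 81.0 knob [ 360.6 -281.5] [ 361.4 -281.8] 13.5 all [ 361.2 -279.9] 31.4
```

View pics/b1.png

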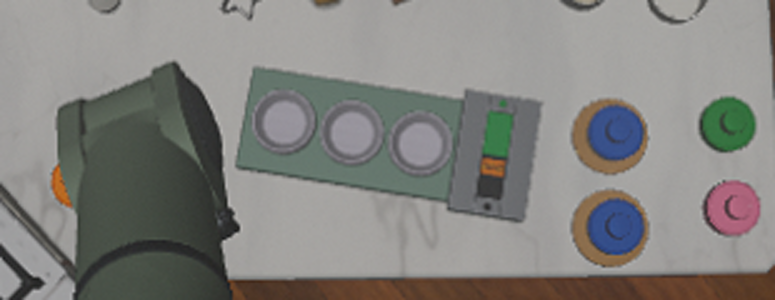

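The two right-hand coasters hold their pots, the tab is in the off (black) half, and the cups are empty at about (284,121), (352,131) and (420,143). I'll continue to the fresh pot.

```bash
python3 -m crank '[{"delta_pos":[45,2,7],"rotation":[-0.4,-0.2,-6.1]},{"delta_pos":[43,2,7],"rotation":[-0.4,-0.2,-6.1]},{"delta_pos":[0,0,0],"rotation":[0,0,0]},{"delta_pos":[0,0,0],"rotation":[0,0,0]}]' >/dev/null
python3 plan.py 363.5 278.5 85
python3 - <<'E'
from meas import *
f=grab("top")
for u,v in((284,121),(352,131),(420,143)): print(onz(f,90+u/2.5,150+v/2.5,45).round(1))
E
```

```text
pos [357.3 283.6 131.2] yaw 43.3 tilt 0.26 F [-0.2 -0.6 -0. ] gap 85.3 t 25.6 q7 0.12
{"delta_pos":[-8,1,46],"rotation":[-0.2,-0.1,-0.0]},
[492.8 123.5  45. ]
[479.7  39.5  45. ]
[464.2 -44.1  45. ]
```

```bash
python3 -m crank '[{"delta_pos":[-7,1,44],"rotation":[-0.2,-0.1,0]},{"delta_pos":[0,0,0],"rotation":[0,0,0]},{"delta_pos":[0,0,0],"rotation":[0,0,0]}]' >/dev/null
python3 plan.py 363.5 278.5 54
```

```text
pos [364.5 277.6  87.4] yaw 43.0 tilt 0.05 F [-0.4  0.5  0.7] gap 85.7 t 26.0 q7 0.17
{"delta_pos":[1,0,33],"rotation":[0.0,-0.0,0.0]},
```

```bash
python3 -m crank '[{"delta_pos":[1,0,31],"rotation":[0,0,0]},{"delta_pos":[0,0,0],"rotation":[0,0,0]},{"delta_pos":[0,0,0],"rotation":[0,0,0]}]' >/dev/null
python3 plan.py 363.5 278.5 54
```

```text
pos [365.5 279.5  60.1] yaw 42.9 tilt 0.3 F [-1.  -0.4  0.7] gap 85.4 t 26.4 q7 0.18
{"delta_pos":[1,-2,6],"rotation":[0.3,-0.1,0.0]},
```

```bash
python3 -m crank '[{"delta_pos":[0,-2,6],"rotation":[0.2,0,0]},{"delta_pos":[0,0,0],"rotation":[0,0,0]},{"delta_pos":[0,0,0],"rotation":[0,0,0]}]' >/dev/null
python3 plan.py
python3 -m crank '[{"delta_pos":[0,0,0],"rotation":[0,0,0]},{"delta_pos":[0,0,0],"rotation":[0,0,0]},{"delta_pos":[0,0,0],"rotation":[0,0,0]},{"delta_pos":[0,0,0],"rotation":[0,0,0]},{"delta_pos":[0,0,0],"rotation":[0,0,0]}]' 1 40
python3 -m crank '[{"delta_pos":[0,0,0],"rotation":[0,0,0]},{"delta_pos":[0,0,0],"rotation":[0,0,0]},{"delta_pos":[0,0,-15],"rotation":[0,0,0]},{"delta_pos":[0,0,-45],"rotation":[0,0,0]},{"delta_pos":[0,0,-50],"rotation":[0,0,0]}]'
python3 plan.py 481.5 41.5 150 5
```

```text
pos [364.7 278.8  55.8] yaw 42.9 tilt 0.24 F [ 0.6 -0.1  0.6] gap 85.1 t 26.8 q7 0.19
t: 27.4
eef_pos: [364.6, 278.7, 56.2]
eef_rot: [0.0, 0.4, 0.917, 0.002]
contact_force: [-0.1, 0.0, 1.0]
finger_gap: 28.5
t: 28.02
eef_pos: [363.1, 276.7, 168.0]
eef_rot: [-0.001, 0.4, 0.916, -0.001]
contact_force: [0.1, 1.4, -1.7]
finger_gap: 28.3
pos [363.1 276.7 168. ] yaw 42.8 tilt 0.16 F [ 0.1  1.4 -1.7] gap 28.3 t 28.0 q7 0.12
{"delta_pos":[-43,-2,3],"rotation":[-0.0,0.0,6.3]},
{"delta_pos":[-44,-1,3],"rotation":[-0.0,0.0,6.3]},
{"delta_pos":[-44,0,3],"rotation":[-0.0,0.0,6.3]},
{"delta_pos":[-45,0,3],"rotation":[-0.0,0.0,6.3]},
{"delta_pos":[-45,1,3],"rotation":[-0.0,0.0,6.3]},
{"delta_pos":[-45,2,3],"rotation":[-0.0,0.0,6.3]},
```

```bash
python3 -m crank '[{"delta_pos":[-43,-2,3],"rotation":[0,0,6.3]},{"delta_pos":[-44,-1,3],"rotation":[0,0,6.3]},{"delta_pos":[-44,0,3],"rotation":[0,0,6.3]},{"delta_pos":[-45,0,3],"rotation":[0,0,6.3]},{"delta_pos":[-45,1,3],"rotation":[0,0,6.3]}]' >/dev/null
python3 -m crank '[{"delta_pos":[-43,2,3],"rotation":[0,0,6.3]},{"delta_pos":[0,0,0],"rotation":[0,0,0]},{"delta_pos":[0,0,0],"rotation":[0,0,0]}]' >/dev/null
python3 plan.py 481.5 41.5 115
```

```text
pos [484.6  39.3 159.2] yaw 4.0 tilt 0.6 F [-0.8  0.9 -1.9] gap 28.2 t 29.0 q7 0.18
{"delta_pos":[2,-3,44],"rotation":[0.4,-0.5,0.0]},
```

```bash
python3 -m crank '[{"delta_pos":[2,-3,42],"rotation":[0.4,-0.5,0]},{"delta_pos":[0,0,0],"rotation":[0,0,0]},{"delta_pos":[0,0,0],"rotation":[0,0,0]}]' >/dev/null
python3 plan.py 481.5 41.5 105
```

```text
pos [482.3  44.  119. ] yaw 4.2 tilt 0.13 F [-0.1  0.2 -1.8] gap 28.1 t 29.4 q7 0.21
{"delta_pos":[-2,-1,14],"rotation":[0.1,-0.1,0.0]},
```

```bash
python3 -m crank '[{"delta_pos":[-2,-1,14],"rotation":[0.1,-0.1,0]},{"delta_pos":[0,0,0],"rotation":[0,0,0]},{"delta_pos":[0,0,0],"rotation":[0,0,0]}]' >/dev/null
python3 plan.py 481.5 41.5 90
```

```text
pos [482.4  42.3 106.1] yaw 4.3 tilt 0.15 F [ 0.3 -0.6 -1.6] gap 28.2 t 29.8 q7 0.22
{"delta_pos":[-1,-1,16],"rotation":[0.1,-0.0,0.0]},
```

```bash
python3 -m crank '[{"delta_pos":[-1,-1,12],"rotation":[0.1,0,0]},{"delta_pos":[0,0,4],"rotation":[0,0,0]},{"delta_pos":[0,0,0],"rotation":[0,0,0]}]' 
python3 plan.py
python3 -m crank '[{"delta_pos":[0,0,3],"rotation":[0,0,0]},{"delta_pos":[0,0,0],"rotation":[0,0,0]}]' 
python3 plan.py 481.5 41.5 83
```

```text
t: 30.15
eef_pos: [481.5, 41.1, 89.1]
eef_rot: [0.0, 0.68, 0.733, 0.0]
contact_force: [-0.5, 0.4, -2.2]
finger_gap: 28.1
pos [481.5  41.1  89.1] yaw 4.3 tilt 0.05 F [-0.5  0.4 -2.2] gap 28.1 t 30.1 q7 0.24
t: 30.4
eef_pos: [481.5, 41.1, 85.9]
eef_rot: [0.0, 0.68, 0.733, 0.0]
contact_force: [-0.2, -0.4, -1.7]
finger_gap: 27.7
pos [481.5  41.1  85.9] yaw 4.3 tilt 0.05 F [-0.2 -0.4 -1.7] gap 27.7 t 30.4 q7 0.24
{"delta_pos":[0,0,3],"rotation":[0.1,-0.0,0.0]},
```

```bash
python3 -m crank '[{"delta_pos":[0,0,2.5],"rotation":[0,0,0]},{"delta_pos":[0,0,0],"rotation":[0,0,0]}]'
python3 -m crank '[{"delta_pos":[0,0,0],"rotation":[0,0,0]},{"delta_pos":[0,0,0],"rotation":[0,0,0]},{"delta_pos":[0,0,0],"rotation":[0,0,0]},{"delta_pos":[0,0,-30],"rotation":[0,0,0]},{"delta_pos":[0,0,-50],"rotation":[0,0,0]}]' -1
python3 -m crank '[{"delta_pos":[0,0,0],"rotation":[0,0,0]}]' >/dev/null
python3 plan.py 421.5 381.5 140 45
python3 - <<'E'
from meas import *
pots(grab("top"))
E
```

```text
t: 30.65
eef_pos: [481.7, 41.1, 83.4]
eef_rot: [0.0, 0.68, 0.733, 0.001]
contact_force: [0.1, -0.4, -2.7]
finger_gap: 28.2
t: 31.28
eef_pos: [480.3, 40.7, 163.1]
eef_rot: [-0.001, 0.68, 0.733, -0.002]
contact_force: [-0.5, 0.6, 0.2]
finger_gap: 85.7
pos [481.7  40.9 165.7] yaw 4.2 tilt 0.07 F [-0.2  0.2 -0.4] gap 85.5 t 31.4 q7 0.16
{"delta_pos":[46,10,4],"rotation":[0.0,0.0,-5.8]},
{"delta_pos":[47,10,4],"rotation":[0.0,0.0,-5.8]},
{"delta_pos":[48,10,4],"rotation":[0.0,0.0,-5.8]},
{"delta_pos":[49,11,4],"rotation":[0.0,0.0,-5.8]},
{"delta_pos":[50,11,4],"rotation":[0.0,0.0,-5.8]},
{"delta_pos":[51,11,4],"rotation":[0.0,0.0,-5.8]},
{"delta_pos":[52,12,4],"rotation":[0.0,0.0,-5.8]},
orange [120.7 222. ] 296 ztop 73.5 knob [421.3 381.9] [421.5 382.5] 13.6 all [420.9 380.8] 33.3
blue [156.4 206.8] 104 ztop 61.0 knob [466.9 267.3] [470.  272.5] 32.1 all [470.  272.6] 32.2
blue [335.8 237.4] 182 ztop 83.3 knob [ 361.4 -280.9] [ 361.4 -278.9] 12.8 all [ 359.2 -281. ] 31.1
```

```bash
python3 -m crank '[{"delta_pos":[46,10,4],"rotation":[0,0,-5.8]},{"delta_pos":[47,10,4],"rotation":[0,0,-5.8]},{"delta_pos":[48,10,4],"rotation":[0,0,-5.8]},{"delta_pos":[49,11,4],"rotation":[0,0,-5.8]},{"delta_pos":[50,11,4],"rotation":[0,0,-5.8]}]' >/dev/null
python3 - <<'E'
from meas import *
pots(grab("top"))
E
python3 plan.py 421.5 381.5 135 45
```

```text
orange [229.5 201.4] 318 ztop 100.3 knob [480.3  41.3] [481.   41.7] 14.2 all [478.1  42.4] 32.3
blue [156.2 204.7] 244 ztop 82.4 knob [471.5 272.6] [468.6 269.2] 18.5 all [470.2 271.2] 31.8
blue [336.  237.4] 194 ztop 82.3 knob [ 361.1 -280.9] [ 360.9 -280.6] 13.6 all [ 359.8 -280.4] 31.0
pos [459.3 293.8 138.5] yaw 34.5 tilt 0.37 F [-4.8  9.7 -1. ] gap 85.7 t 32.1 q7 0.14
{"delta_pos":[46,11,2],"rotation":[-0.1,-0.1,-5.3]},
{"delta_pos":[47,12,2],"rotation":[-0.1,-0.1,-5.3]},
```

```bash
python3 -m crank '[{"delta_pos":[46,11,2],"rotation":[0,0,-5.3]},{"delta_pos":[44,12,2],"rotation":[0,0,-5.3]},{"delta_pos":[0,0,0],"rotation":[0,0,0]},{"delta_pos":[0,0,0],"rotation":[0,0,0]}]' >/dev/null
python3 plan.py 422 382 85
```

```text
pos [420.2 381.2 130.1] yaw 45.4 tilt 0.68 F [ 0.6 -0.2  0.3] gap 85.3 t 32.6 q7 0.14
{"delta_pos":[-1,2,45],"rotation":[-0.6,-0.3,-0.0]},
```

Run:
```python
from meas import *
f=grab("scene"); o,_=pots(f); save(f,"pics/b2.png",(200,170,340,290),5)
```

```text
orange [264.4 199. ] 137 ztop 100.0 knob [463.2  80.7] [417.8 189.3] 161.1 all [414.9 178.9] 170.0
orange [231.6 257.6] 307 ztop 71.8 knob [419.2 385.1] [420.1 382.6] 15.3 all [418.8 383.5] 34.2
blue [298.2 173.7] 89 ztop 79.7 knob [ 473.7 -279.2] [ 473.8 -283.2] 15.9 all [ 473.5 -276.7] 31.2
blue [323.3 177.9] 62 ztop 80.4 knob [ 358.9 -272.6] [ 356.2 -274.8] 12.5 all [ 366.1 -265.6] 23.8
blue [234.5 233.8] 227 ztop 79.6 knob [468.  277.1] [468.6 275.2] 14.6 all [467.7 276.4] 32.9
```

View pics/b2.png

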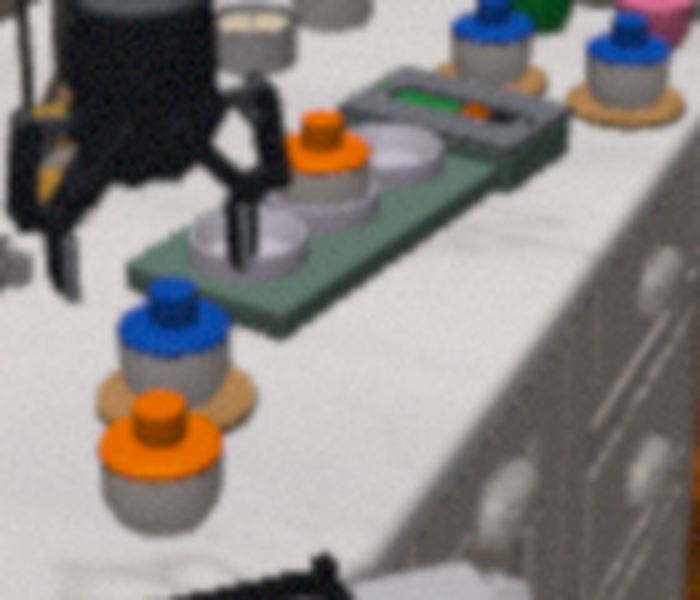

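The picture shows the fresh pot seated in the middle cup at about (325,160) and all three finished pots on their coasters. The last fresh pot at (160,460) is below the gripper and hasn't been moved. I'll descend.

```bash
python3 -m crank '[{"delta_pos":[0,2,43],"rotation":[-0.6,-0.3,0]},{"delta_pos":[0,0,0],"rotation":[0,0,0]},{"delta_pos":[0,0,0],"rotation":[0,0,0]}]' >/dev/null
python3 plan.py 421.5 382 56
```

```text
pos [423.2 380.3  87.8] yaw 45.1 tilt 0.05 F [-0.   0.5  1. ] gap 85.3 t 33.0 q7 0.15
{"delta_pos":[2,0,32],"rotation":[0.0,0.0,-0.0]},
```

```bash
python3 -m crank '[{"delta_pos":[2,0,29],"rotation":[0,0,0]},{"delta_pos":[0,0,0],"rotation":[0,0,0]},{"delta_pos":[0,0,0],"rotation":[0,0,0]}]' >/dev/null
python3 plan.py 421.5 382 56
```

```text
pos [424.2 382.2  62.9] yaw 45.0 tilt 0.31 F [-0.3  0.8  0.1] gap 85.5 t 33.4 q7 0.16
{"delta_pos":[2,-2,7],"rotation":[0.3,0.0,-0.0]},
```

```bash
python3 -m crank '[{"delta_pos":[2,-2,7],"rotation":[0.2,0,0]},{"delta_pos":[0,0,0],"rotation":[0,0,0]},{"delta_pos":[0,0,0],"rotation":[0,0,0]}]' >/dev/null
python3 plan.py
python3 -m crank '[{"delta_pos":[0,0,0],"rotation":[0,0,0]},{"delta_pos":[0,0,0],"rotation":[0,0,0]},{"delta_pos":[0,0,0],"rotation":[0,0,0]},{"delta_pos":[0,0,0],"rotation":[0,0,0]},{"delta_pos":[0,0,0],"rotation":[0,0,0]}]' 1 40
python3 -m crank '[{"delta_pos":[0,0,0],"rotation":[0,0,0]},{"delta_pos":[0,0,0],"rotation":[0,0,0]},{"delta_pos":[0,0,-15],"rotation":[0,0,0]},{"delta_pos":[0,0,-50],"rotation":[0,0,0]},{"delta_pos":[0,0,-60],"rotation":[0,0,0]}]'
python3 plan.py 496 126.5 170 14
```

```text
pos [422.  382.8  57.6] yaw 45.0 tilt 0.24 F [ 0.3  0.2 -0.1] gap 85.3 t 33.8 q7 0.15
t: 34.42
eef_pos: [422.0, 382.7, 58.0]
eef_rot: [0.001, 0.383, 0.924, 0.002]
contact_force: [-0.9, -0.7, 0.3]
finger_gap: 28.5
t: 35.05
eef_pos: [420.0, 380.6, 183.9]
eef_rot: [-0.0, 0.383, 0.924, -0.002]
contact_force: [1.1, 1.4, -3.1]
finger_gap: 28.2
pos [420.  380.6 183.9] yaw 45.0 tilt 0.22 F [ 1.1  1.4 -3.1] gap 28.2 t 35.0 q7 0.11
{"delta_pos":[-45,-13,2],"rotation":[-0.0,0.0,5.2]},
{"delta_pos":[-44,-13,2],"rotation":[-0.0,0.0,5.2]},
{"delta_pos":[-43,-12,2],"rotation":[-0.0,0.0,5.2]},
{"delta_pos":[-43,-12,2],"rotation":[-0.0,0.0,5.2]},
{"delta_pos":[-42,-11,2],"rotation":[-0.0,0.0,5.2]},
{"delta_pos":[-41,-11,2],"rotation":[-0.0,0.0,5.2]},
```

```bash
python3 -m crank '[{"delta_pos":[-45,-13,0],"rotation":[0,0,5.2]},{"delta_pos":[-44,-13,1],"rotation":[0,0,5.2]},{"delta_pos":[-43,-12,1],"rotation":[0,0,5.2]},{"delta_pos":[-43,-12,1],"rotation":[0,0,5.2]},{"delta_pos":[-42,-11,1],"rotation":[0,0,5.2]}]' >/dev/null
python3 -m crank '[{"delta_pos":[-39,-11,2],"rotation":[0,0,5.2]},{"delta_pos":[0,0,0],"rotation":[0,0,0]},{"delta_pos":[0,0,0],"rotation":[0,0,0]}]' >/dev/null
python3 plan.py 496 126.5 122
```

```text
pos [497.5 122.9 188.6] yaw 12.8 tilt 0.6 F [ 0.4  1.  -2.3] gap 27.9 t 36.0 q7 0.13
{"delta_pos":[2,-1,33],"rotation":[0.3,-0.2,0.0]},
{"delta_pos":[2,0,33],"rotation":[0.3,-0.2,0.0]},
```

```bash
python3 -m crank '[{"delta_pos":[1,-1,33],"rotation":[0.3,-0.2,0]},{"delta_pos":[1,0,33],"rotation":[0.3,-0.2,0]},{"delta_pos":[0,0,0],"rotation":[0,0,0]},{"delta_pos":[0,0,0],"rotation":[0,0,0]}]' >/dev/null
python3 plan.py 496 126.5 110
```

```text
pos [497.2 128.7 123.7] yaw 13.2 tilt 0.07 F [-0.5  0.3 -2. ] gap 27.7 t 36.5 q7 0.18
{"delta_pos":[-2,-2,14],"rotation":[0.1,-0.0,0.0]},
```

```bash
python3 -m crank '[{"delta_pos":[-2,-2,14],"rotation":[0,0,0]},{"delta_pos":[0,0,0],"rotation":[0,0,0]},{"delta_pos":[0,0,0],"rotation":[0,0,0]}]' >/dev/null
python3 plan.py 496 126.5 93
```

```text
pos [496.4 126.8 110.8] yaw 13.2 tilt 0.24 F [-0.4  0.5 -3.2] gap 28.0 t 36.9 q7 0.19
{"delta_pos":[0,-1,18],"rotation":[0.2,-0.1,0.0]},
```

```bash
python3 -m crank '[{"delta_pos":[0,0,13],"rotation":[0.2,0,0]},{"delta_pos":[0,0,4],"rotation":[0,0,0]},{"delta_pos":[0,0,0],"rotation":[0,0,0]}]' 
python3 plan.py
python3 -m crank '[{"delta_pos":[0,0,4],"rotation":[0,0,0]},{"delta_pos":[0,0,0],"rotation":[0,0,0]}]' 
python3 plan.py 496 126.5 85
```

```text
t: 37.3
eef_pos: [496.6, 126.9, 92.7]
eef_rot: [-0.0, 0.621, 0.784, 0.001]
contact_force: [0.6, 0.3, -2.9]
finger_gap: 28.2
pos [496.6 126.9  92.7] yaw 13.2 tilt 0.09 F [ 0.6  0.3 -2.9] gap 28.2 t 37.3 q7 0.21
t: 37.55
eef_pos: [496.6, 126.8, 88.5]
eef_rot: [-0.0, 0.621, 0.784, 0.001]
contact_force: [0.5, -0.3, -3.4]
finger_gap: 28.1
pos [496.6 126.8  88.5] yaw 13.2 tilt 0.09 F [ 0.5 -0.3 -3.4] gap 28.1 t 37.5 q7 0.21
{"delta_pos":[0,-1,3],"rotation":[0.0,-0.1,0.0]},
```

```bash
python3 -m crank '[{"delta_pos":[0,0,3],"rotation":[0,0,0]},{"delta_pos":[0,0,0],"rotation":[0,0,0]}]'
python3 -m crank '[{"delta_pos":[0,0,0],"rotation":[0,0,0]},{"delta_pos":[0,0,0],"rotation":[0,0,0]},{"delta_pos":[0,0,0],"rotation":[0,0,0]},{"delta_pos":[0,0,-30],"rotation":[0,0,0]},{"delta_pos":[0,0,-60],"rotation":[0,0,0]}]' -1
python3 -m crank '[{"delta_pos":[0,0,0],"rotation":[0,0,0]}]' >/dev/null
python3 plan.py 435.5 -134.5 130 -9.4
```

```text
t: 37.8
eef_pos: [496.7, 126.9, 85.4]
eef_rot: [-0.0, 0.621, 0.784, 0.001]
contact_force: [0.2, -0.1, -3.3]
finger_gap: 28.0
t: 38.42
eef_pos: [495.3, 126.2, 174.9]
eef_rot: [-0.002, 0.621, 0.784, -0.002]
contact_force: [1.3, 1.0, 0.4]
finger_gap: 85.1
pos [497.  126.6 178.3] yaw 13.2 tilt 0.1 F [ 0.3  0.2 -0.5] gap 85.7 t 38.5 q7 0.14
{"delta_pos":[-46,-11,8],"rotation":[0.0,-0.0,3.8]},
{"delta_pos":[-45,-12,8],"rotation":[0.0,-0.0,3.8]},
{"delta_pos":[-44,-13,8],"rotation":[0.0,-0.0,3.8]},
{"delta_pos":[-43,-14,8],"rotation":[0.0,-0.0,3.8]},
{"delta_pos":[-41,-15,8],"rotation":[0.0,-0.0,3.8]},
{"delta_pos":[-40,-16,8],"rotation":[0.0,-0.0,3.8]},
```

```bash
python3 -m crank '[{"delta_pos":[-46,-11,4],"rotation":[0,0,3.8]},{"delta_pos":[-45,-12,4],"rotation":[0,0,3.8]},{"delta_pos":[-44,-13,4],"rotation":[0,0,3.8]},{"delta_pos":[-43,-14,4],"rotation":[0,0,3.8]},{"delta_pos":[-41,-15,4],"rotation":[0,0,3.8]}]' 0.34 >/dev/null
python3 -m crank '[{"delta_pos":[-38,-14,4],"rotation":[0,0,3.8]},{"delta_pos":[0,0,0],"rotation":[0,0,0]},{"delta_pos":[0,0,0],"rotation":[0,0,0]}]' >/dev/null
python3 plan.py 435.5 -134.5 100 -9.4
python3 - <<'E'
from meas import *
f=grab("top"); pots(f); pots(grab("scene")); save(f,"pics/c1.png",(90,150,400,270),2.5)
E
```

```text
pos [ 433.5 -138.2  150.8] yaw -10.2 tilt 0.11 F [ 0.5  0.7 -0.2] gap 28.2 t 39.5 q7 0.38
{"delta_pos":[4,1,51],"rotation":[-0.0,-0.1,-0.8]},
orange [201.7 196.3] 318 ztop 100.7 knob [496.6 126.3] [497.1 126. ] 14.0 all [495. 127.] 32.6
orange [229.5 201.5] 335 ztop 101.8 knob [480.5  41. ] [481.   41.3] 14.1 all [477.9  42.3] 32.2
blue [340.6 204.2] 150 ztop 81.5 knob [ 474.7 -290.2] [ 475.  -287.2] 12.1 all [ 472.6 -288.9] 30.2
blue [335.9 237.3] 216 ztop 82.4 knob [ 362.  -280.7] [ 360.7 -281.3] 14.1 all [ 360.4 -279.7] 31.9
orange [263.9 199.1] 149 ztop 98.5 knob [475.4  49.2] [475.1  48.1] 13.3 all [476.4  46.8] 31.8
orange [248.9 208. ] 173 ztop 98.9 knob [491.5 132.6] [492.7 131.7] 11.9 all [492.7 132.2] 31.7
blue [298.3 173.8] 91 ztop 79.9 knob [ 474.4 -280.1] [ 475.4 -281.8] 12.9 all [ 472.4 -277.4] 29.9
blue [323.5 177.8] 64 ztop 79.6 knob [ 358.9 -272.6] [ 358.2 -274.9] 11.9 all [ 365.9 -268.8] 24.7
blue [234.5 233.8] 227 ztop 79.9 knob [468.2 278.2] [469.7 275.5] 14.8 all [468.2 276.1] 33.4
```

View pics/c1.png

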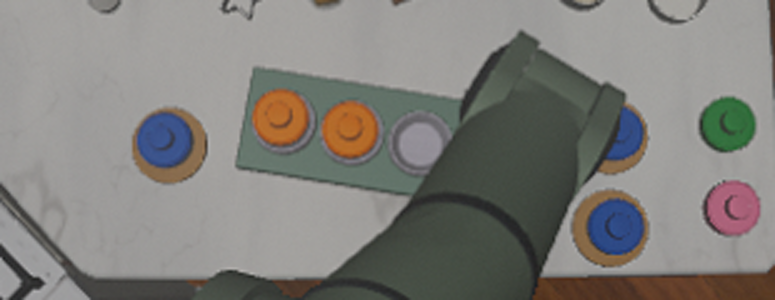

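Both fresh pots sit in cups at about (280,118) and (350,130), at the same height as the seated finished pots were. All three finished pots are on coasters. Now for the switch.

```bash
python3 -m crank '[{"delta_pos":[4,1,50],"rotation":[0,0,-0.8]},{"delta_pos":[0,0,30],"rotation":[0,0,0]},{"delta_pos":[0,0,0],"rotation":[0,0,0]},{"delta_pos":[0,0,0],"rotation":[0,0,0]}]' >/dev/null
python3 plan.py 435.5 -134.5 52 -9.4
```

```text
pos [ 438.  -130.9   70.1] yaw -8.9 tilt 0.22 F [ 0.2 -0.4  0.5] gap 28.1 t 40.1 q7 0.5
{"delta_pos":[-4,-2,18],"rotation":[0.1,-0.2,0.5]},
```

```bash
python3 -m crank '[{"delta_pos":[-4,-2,16],"rotation":[0.1,-0.2,0.4]},{"delta_pos":[0,0,0],"rotation":[0,0,0]},{"delta_pos":[0,0,0],"rotation":[0,0,0]}]' >/dev/null
python3 plan.py 435.5 -134.5 44 -9.4
```

```text
pos [ 436.6 -134.5   54.8] yaw -9.3 tilt 0.21 F [ 0.5 -0.  -0.1] gap 28.0 t 40.5 q7 0.52
{"delta_pos":[0,-1,11],"rotation":[0.2,0.0,0.1]},
```

```bash
python3 -m crank '[{"delta_pos":[0,-1,10],"rotation":[0.2,0,0]},{"delta_pos":[0,0,0],"rotation":[0,0,0]}]'; 
python3 -m crank '[{"delta_pos":[0,0,4],"rotation":[0,0,0]},{"delta_pos":[0,0,3],"rotation":[0,0,0]},{"delta_pos":[0,0,0],"rotation":[0,0,0]}]'; python3 plan.py 435.5 -134.5 38 -9.4
```

```text
t: 40.78
eef_pos: [435.8, -134.3, 44.4]
eef_rot: [0.0, 0.762, 0.647, -0.0]
contact_force: [-0.0, -0.0, 1.0]
finger_gap: 28.5
t: 41.15
eef_pos: [435.8, -134.3, 36.9]
eef_rot: [0.0, 0.762, 0.647, -0.0]
contact_force: [0.0, 1.1, 0.5]
finger_gap: 28.2
pos [ 435.8 -134.3   36.9] yaw -9.3 tilt 0.04 F [0.  1.1 0.5] gap 28.2 t 41.1 q7 0.54
{"delta_pos":[0,0,-1],"rotation":[0.0,0.0,0.1]},
```

```bash
python3 -m crank '[{"delta_pos":[0,9,0],"rotation":[0,0,0]},{"delta_pos":[0,8,0],"rotation":[0,0,0]},{"delta_pos":[0,7,0],"rotation":[0,0,0]}]'
python3 -m crank '[{"delta_pos":[0,6,0],"rotation":[0,0,0]},{"delta_pos":[0,4,0],"rotation":[0,0,0]}]'
python3 -m crank '[{"delta_pos":[0,4,0],"rotation":[0,0,0]}]'
python3 plan.py
```

```text
t: 41.52
eef_pos: [460.6, -138.5, 37.0]
eef_rot: [0.0, 0.762, 0.647, -0.0]
contact_force: [-2.0, 0.3, -1.3]
finger_gap: 28.0
t: 41.78
eef_pos: [471.4, -140.3, 37.0]
eef_rot: [0.0, 0.762, 0.647, -0.0]
contact_force: [-1.3, -0.3, 0.6]
finger_gap: 28.0
t: 41.9
eef_pos: [475.5, -141.0, 37.0]
eef_rot: [0.0, 0.762, 0.647, -0.0]
contact_force: [-7.8, 0.1, 5.1]
finger_gap: 28.3
pos [ 475.5 -141.    37. ] yaw -9.3 tilt 0.04 F [-7.8  0.1  5.1] gap 28.3 t 41.9 q7 0.51
```

```bash
python3 -m crank '[{"delta_pos":[0,2,0],"rotation":[0,0,0]},{"delta_pos":[0,1.5,0],"rotation":[0,0,0]}]'
python3 -m crank '[{"delta_pos":[0,-4,0],"rotation":[0,0,0]},{"delta_pos":[0,0,-40],"rotation":[0,0,0]},{"delta_pos":[0,0,-60],"rotation":[0,0,0]},{"delta_pos":[0,0,-60],"rotation":[0,0,0]}]'
python3 plan.py 430 -330 210 -37
```

```text
t: 42.15
eef_pos: [475.5, -141.0, 36.8]
eef_rot: [-0.003, 0.762, 0.647, -0.002]
contact_force: [-11.7, 2.4, 17.2]
finger_gap: 28.4
t: 42.65
eef_pos: [471.4, -140.4, 198.0]
eef_rot: [-0.005, 0.763, 0.647, -0.004]
contact_force: [1.2, 0.9, 0.5]
finger_gap: 28.1
pos [ 471.4 -140.4  198. ] yaw -9.4 tilt 0.78 F [1.2 0.9 0.5] gap 28.1 t 42.6 q7 0.34
{"delta_pos":[-47,5,-3],"rotation":[-0.2,0.0,6.9]},
{"delta_pos":[-48,6,-3],"rotation":[-0.2,0.0,6.9]},
{"delta_pos":[-49,7,-3],"rotation":[-0.2,0.0,6.9]},
{"delta_pos":[-50,8,-3],"rotation":[-0.2,0.0,6.9]},
```

Now I'll move aside, at a safe height, for a final look.

```bash
python3 -m crank '[{"delta_pos":[-47,5,-3],"rotation":[0,0,6.9]},{"delta_pos":[-48,6,-3],"rotation":[0,0,6.9]},{"delta_pos":[-49,7,-3],"rotation":[0,0,6.9]},{"delta_pos":[-50,8,-3],"rotation":[0,0,6.9]},{"delta_pos":[0,0,0],"rotation":[0,0,0]}]' 
python3 -m crank '[{"delta_pos":[0,0,0],"rotation":[0,0,0]},{"delta_pos":[0,0,0],"rotation":[0,0,0]}]'
python3 - <<'E'
from meas import *
f=grab("top"); pots(f); save(f,"pics/d1.png",(240,165,320,245),7); pots(grab("scene"))
h=cv2.cvtColor(cv2.imread("pics/d1.png"),cv2.COLOR_BGR2HSV); m=(h[...,0]<22)&(h[...,0]>3)&(h[...,1]>120)&(h[...,2]>90)
m[:,:250]=0; m[:,420:]=0; y,x=np.nonzero(m); print(m.sum(),onz(f,240+(x.mean()+.5)/7-.5,165+(y.mean()+.5)/7-.5,45).round(1))
for u,v in((202,230),(341,222)): print("by",bydepth(f,u/1.56,v/1.56).round(0))
E
```

```text
t: 43.28
eef_pos: [432.4, -334.8, 215.5]
eef_rot: [-0.001, 0.897, 0.442, -0.001]
contact_force: [0.0, 0.4, 0.3]
finger_gap: 28.6
t: 43.52
eef_pos: [433.1, -333.7, 215.3]
eef_rot: [-0.001, 0.897, 0.443, -0.0]
contact_force: [-0.9, 0.6, -0.4]
finger_gap: 28.3
orange [201.7 196.3] 324 ztop 101.4 knob [496.6 126.1] [496.9 125.9] 14.1 all [494.4 126.4] 32.7
orange [229.5 201.4] 344 ztop 100.8 knob [480.5  41. ] [480.7  40.6] 14.4 all [478.3  42.1] 32.7
blue [335.  201.2] 239 ztop 82.1 knob [ 476.5 -285. ] [ 476.8 -284.7] 14.2 all [ 473.1 -285. ] 32.8
orange [263.9 199.1] 147 ztop 99.1 knob [475.1  49.1] [475.3  47.4] 12.3 all [476.7  48.1] 30.9
orange [249. 208.] 175 ztop 98.5 knob [491.4 132.5] [496.6 132.1] 14.7 all [492.2 130.3] 32.7
blue [298.1 173.8] 90 ztop 80.3 knob [ 474.3 -278.5] [ 475.6 -281.4] 18.9 all [ 470. -274.] 30.9
blue [323.4 177.8] 63 ztop 79.9 knob [ 358.7 -272.5] [ 360.4 -274. ] 10.8 all [ 365.8 -269. ] 24.2
blue [234.5 233.8] 229 ztop 79.8 knob [468.1 278. ] [469.3 276.2] 14.7 all [468.6 274.2] 33.7
2440 [ 464.4 -137.2   45. ]
by [649. 352.  81.]
by [662.  75.  79.]
```

View pics/d1.png

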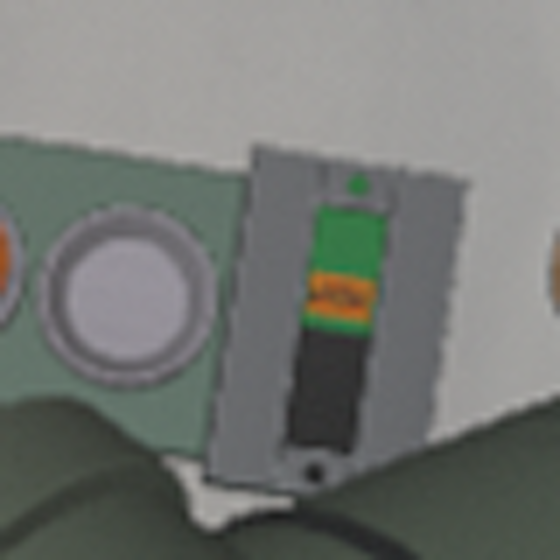

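The tab is back in the green half at about (341,297), at x 464.4, which is about 30 mm from its off position and at or past where it started. I'm handing in.

```bash
python3 -c "from bench import close_job; print(close_job())"
```

```text
the job is handed in; nothing more can be done
None
```

The batch is changed and the job is handed in, at about 44 s of the 210 s allowed. The hand-in reports no verdict.

I slid the switch off and stood the three finished pots on the three coasters. I then seated the two fresh pots in cups 1 and 2 (counting along the row from the +y end; no third one was there) and slid the switch on again.

- **Switch:** the tab met its hard stop at each end, at about 15 N going off and about 12 N coming on. In the pictures it moved about 28 mm going off and 30 mm coming back. The 2 mm difference is within camera accuracy, and the on position is at or past where it started.
- **Fresh pots:** the top camera puts them within about 1.5 mm of where the finished pots had sat, at the same knob height. The side camera reads their positions 6–8 mm away from the top camera's. I put that down to the side camera seeing only the near side of each knob, because its heights agree with full seating.
- **Finished pots:** all three stand on their coasters, within about 5 mm of centre by the top camera and 11 mm by the side camera (28 mm allowed).
- **Bystanders:** the shaker and the jar read within about 2 mm of their starting positions.
- **Gripper:** the last force reading was about zero, with the gripper clear of everything.

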